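# Let the welding positioner back to level and load a tube

### The job

Lift the pawl by its ball knob, let the positioner's drum turn back until the tube nest is level and open upwards, and drop the pawl fully home so that it locks there. Then fetch the square tube from the stock rack and lay it fully down in both saddles of the nest, between the end stops; never let it drop, not even the last centimetre, and leave the other things on the table and in the rack where they are.

Things in the scene. Friction and masses are not known exactly. Their poses are not given: they have to be found in the camera images.
- positioner: bench welding positioner, bolted down: base plate 170 x 250 mm, two grey upright plates carrying a horizontal drum. Origin: on the table under the drum's axis; x away from the robot, y along the axis to the ratchet wheel. Fills x -85 to 85, y -170 to 107 mm; uprights at y 58 to 68 (210 mm high) and -127 to -117 (165 mm high). The nest plate sweeps 150 mm about the axis, at y -107 to 55.
- drum_axis (a point): point on the drum's axis, 125 mm above the positioner's origin; same axes. The ratchet wheel, 124 mm in diameter with 12 teeth, sits on the drum's +y end, its mid-plane at y 81 mm.
- drum (a joint): drum angle, rad. 0: nest level, open upwards, on the robot's side. Grows as the nest turns up and over to the far side (by hand it clicks up past the pawl). It cannot turn back while the pawl is in, and so rests only at multiples of 0.524 (30 degrees). With the pawl clear, a damped spring turns it back by itself at about 0.3 rad/s, to a stop at -0.6. Starts two to four teeth above level.
- pawl (a joint): pawl angle, rad. 0: fully home in a tooth space; grows as it is lifted; clear of the teeth above 0.22, stop at 0.8. Let go, it falls by its own weight (0.25 kg), rides on the teeth at up to 0.19 and drops home when the next tooth has passed. It starts home, or riding down into the next tooth space.
- knob (a point): centre of the black ball knob, 26 mm in diameter, on an upright 10 mm stem at the pawl's free end, 126 mm from the pawl's pivot. Pinched from above, it lifts on an arc about the pivot; the stem leans with the pawl.
- pawl_pivot (a point): stud on which the pawl hinges, parallel to the drum's axis, 62 mm to the robot's side of it and 66 mm above it; the pawl reaches from it over the top of the ratchet wheel to the far side. Same axes as the positioner.
- nest (a point): where the tube's centre lies when seated; x across the tube, y along it (along the drum's axis), z up when the drum is at 0. Two saddles, each 34 mm long, leave the middle 74 mm open for fingers. Channel floor 15 mm below this point, 36 mm wide; cheeks and end stops 38 mm high, cheeks flared to 44 mm at the lip, stops 152 mm apart. Nest plate in the middle 29 mm below; robot-side edge at x -35.
- stock_rack: grey sheet steel rack, fixed: 110 deep, 200 wide, 85 mm high. Three pigeonholes side by side at 65 mm pitch in the upper tier, floor 40, ceiling 82 mm above the table, open towards the robot. Origin: centre of its foot; x goes in from the open front, y across. The stock lies in them along x and sticks out of the front by 38 to 46 mm.
- tube: the square steel tube to be loaded: 30 x 30 mm, 140 mm long, hollow, 3 mm wall, about 0.3 kg, in one of the rack's three pigeonholes. Origin: centre of its underside as it lies in the rack; x along it.
- tube_center (a point): centre of the square tube; x along it.
- angle: length of steel angle, two legs about 30 mm wide and 4 mm thick, 140 mm long, one leg flat and one upright along an edge, in one of the rack's three pigeonholes. A bystander. Origin: centre of its underside; x along it.
- flat: length of flat steel bar, 40 wide, 10 thick, 140 mm long, in one of the rack's three pigeonholes. A bystander. Origin: centre of its underside; x along it.
- magnet_square: dark steel welding magnet, an open triangle about 90 mm across and 20 mm thick, lying flat. A bystander. Origin: middle of its underside.
- spray_can: upright aerosol can, 52 mm across, 160 mm tall. A bystander. Origin: centre of its foot.
- wire_brush: wire brush with a wooden back, 200 x 28 mm, 31 mm high, lying flat. A bystander. Origin: middle of its underside; x along it.
- chip_hammer: steel chipping hammer lying flat, 195 mm long, head 130 mm across, 25 mm high. A bystander. Origin: near its middle on the table; x towards its head.
- tape_measure: grey tape measure, 70 x 66 mm, 36 mm high. A bystander. Origin: centre of its underside.
- pliers: pliers lying flat, 175 mm long, 18 mm high. A bystander. Origin: under the pivot; x towards the jaws.
Not all that is in view belongs to the job. Leave any red look-alike of the tube alone.

How it is judged (in metres and radians):
On the way, in this order (a step that is already met when the one before it is completed fails the run):
1. the drum stands still with the nest level and the pawl home in its tooth, the tube not yet in the nest (value of joint drum between -0.07 and 0.07 rad and velocity of joint drum between -0.05 and 0.05 rad/s and value of joint pawl below 0.05 rad and distance between tube_center and nest above 0.06 m), for 0.3 s.
2. the tube lies fully down in both saddles (x of tube_center in the frame of nest between -0.005 and 0.005 m and y of tube_center in the frame of nest between -0.009 and 0.009 m and z of tube_center in the frame of nest between -0.005 and 0.005 m and angle between the x axis of tube and the y axis of nest, either way round below 0.07 rad), for 0.2 s.
At the end, for the whole second after the job is handed in: The drum is level (within 0.07 rad) and still, the pawl is home (below 0.05 rad), and the square tube lies at rest in the nest: its centre within 5 mm across and in height and 9 mm along of the seated position, in line within 0.07 rad (all of step 2 and value of joint drum between -0.07 and 0.07 rad and velocity of joint drum between -0.05 and 0.05 rad/s and value of joint pawl below 0.05 rad and linear speed of tube below 0.02 m/s); the robot touches nothing.
It fails at once if a bystander was moved by more than 30 mm (distance of any of angle, flat, magnet_square, spray_can, wire_brush, chip_hammer, tape_measure, pliers from where it was at the start of the episode above 0.03 m).
It fails at once if the tube was dropped: it moved faster than 0.35 m/s (a fall of about 6 mm) out of the fingers (linear speed of tube above 0.35 m/s and contact force between the fingers and tube below 0.5 N).
It also fails if it takes over 72 s, if anything falls off the work surface, if the arm or the gripper's body presses on something with over 40 N, if the wrist force passes 120 N, or if a joint passes its speed limit or range.

### The arm

A 7-joint arm with a two-finger parallel gripper is mounted at the origin on the work surface. World frame = base frame: x ahead of the robot, y to its left, z up, the work surface at z = 0. Lengths are in mm, angles in rad, forces in N, time in s.
With the tool pointing down it reaches from about 425 to 975 mm from the base axis. Payload 16.7 kg.
Tool frame: the origin (TCP) lies between the finger pads; the fingertips stand 25 mm ahead of it and the grasp point (between the pads) lies 6 mm ahead of it; x points along the fingers, z is the direction in which the jaws open and shut, and the axes are right-handed (so a half turn about x gives the same grasp; the last joint's range is limited). The gripper opens to 85 mm and grips with 20 to 120 N. Pads are 22 mm wide; open, the fingers measure 114 mm over their backs; the gripper's body (76 mm by 85 mm) begins 54 mm behind the grasp point. The pads swing forward as they close: fully open they stand 13 mm farther back than shut.
Start: joints at [-0.149, 0.426, 0.074, 1.606, -0.034, 1.111, -0.067], TCP at [674.965, -0.02, 256.302] pointing down, gripper open.
Joint ranges: [-2.85, 2.85], [-0.5, 2.14], [-1.23, 1.37], [0.21, 2.46], [-1.02, 4.16], [0.16, 2.05], [-2.73, 2.73]. Speed limits (rad/s): [1.89, 1.89, 2.39, 2.39, 3.01, 3.01, 3.01].

### API

Orientations are given as a rotation vector (axis times angle).
In Python, from cell import readout, get_image, sign_off, look_for, trace gives the robot as it stands.
- The arm moves only by the tool servo_tool, never from a script. Its argument "rows" is a list that holds one entry, the list of rows, each a list of 7 numbers: the finger opening in cm, from 0 to 8.54, then the shift along the tool's x, y, z in cm, then the turn, a rotation vector about the tool's x, y, z in rad. A call has 1 to 10 rows; each row shifts and turns the commanded pose from where the row before left it, along the tool's axes as they then stand; what a row does not reach is not made up. A row lasts 1/10 s, in which the tool goes at most 50 mm and 8.59 degrees, less where a joint would pass 70% of its speed; a pose out of reach is approached as far as the arm can. A call is refused whole if a number of a shift passes 5 or a number of a turn 0.15, either way. A call with a gripper value outside its range is refused whole. The fingers move at their own pace and stop on an object; "newtons" is the grip in N (left out, the last holds). Time passes only in rows, so rows that do not move let the fingers close. It gives the time, the measured TCP pose, the force and the opening at its end, in the units of the state.
- readout.get_obs(): the state, without advancing time (a new reading comes with each control period).
- get_image(name): name is "scene" or "side" or "wrist"; returns a dict with "color" (420x560x3 uint8, red, green, blue), "fx", "fy", "cx", "cy" (pixels), "R" (3x3) and "t" (3): a world point X has camera coordinates R X + t; the wrist camera has in their place "T_tool_cam" (4x4, takes a point from camera to tool coordinates, whose origin is the TCP and whose axes are the tool frame's). Camera axes: x right, y down, z forward; pixel columns grow to the right and rows downward; lengths in mm; the calibration is good to about 2 mm. A picture is of the moment at which its call begins: read the wrist's pose just before it. There is no depth.
- sign_off(): hands the job in, once; it reports no verdict.
Trained networks look in a picture, given as the dict that the camera call returned (one of the last four; its "shot" number tells which), for a name from the list of things; names that differ only in an ending like _2 or _b are one class to them, and where a whole thing is asked for, a point or a joint stands for the part that bears it (a point fixed in the world has none). Each returns a list of dicts, best first, with "p" (0 to 1); they miss things now and then, are a little off and sometimes report something else, mostly with a low value. They report only what shows in the picture. A call takes as long as a camera call. They do not tell look-alikes from the thing itself.
- look_for(query, picture): "point" ([x, y, z] in mm, in the coordinates of the camera as it stood for that picture, good to about 4 mm: the middle of the surface that is visible of it).
- trace(query, picture): "pixels" (420x560 bool, what is visible of it).
The state is a dict: "time_s": time; "q": joint angles; "dq": joint speeds; "joint_torque": joint torques, N m; "eef_pos": TCP position; "tcp_rot": TCP orientation; "contact_force": force on the tool from outside, world axes, zero at the start; "wrist_torque": the same for the moment, N m; "grip_width": opening from 0.0 (shut) to 1.0 (fully open).
Only numpy, scipy, OpenCV 4.12 (cv2) and the standard library are available. Lean on these libraries where they do the work, as an engineer would, in place of code of your own. Each camera call takes 0.05 s, during which the arm holds its last target.

## Working session

There is one attempt and no reset: what is moved stays moved. The work goes in short steps, Python scripts to look and compute and a tool call to move; the robot and the scene stay as the last step left them, time stands still between calls to the robot, and variables do not carry over. Pictures are saved under pics/ and viewed, and the job is handed in when it is done.

Besides the shell and the picture viewer there is one more tool, called after ">>>" by a JSON object that holds its "fn" and its "kwargs". servo_tool: Moves the arm, as the interface text tells. Its arguments: {"type":"object","properties":{"rows":{"type":"array","items":{"type":"array","items":{"type":"array","items":{"type":"number"}}}},"newtons":{"type":"number"}},"required":["rows"]}

```bash
mkdir -p pics; ls
python3 - <<'E'
from cell import readout,get_image,look_for,trace
import cv2,numpy as np
o=readout.get_obs(); print(o)
for n in ["scene","side","wrist"]:
    p=get_image(n); cv2.imwrite(f"pics/a_{n}.png",p["color"][:,:,::-1])
    print(n,{k:np.round(v,3).tolist() for k,v in p.items() if k not in("color",)})
    for q in ["positioner","drum","pawl","knob","nest","stock_rack","tube","tube_center","angle","flat","drum_axis","pawl_pivot"]:
        try:
            r=look_for(q,p)
        except Exception as e: print(q,e); continue
        for d in r[:2]:
            c=np.array(d["point"])
            w=(np.array(p["R"]).T@(c-np.array(p["t"]))) if "R" in p else c
            uv=(p["fx"]*c[0]/c[2]+p["cx"],p["fy"]*c[1]/c[2]+p["cy"])
            print(n,q,round(d["p"],2),np.round(w),np.round(uv))
E
```

```text
pics
{'time_s': 0.0, 'q': array([-0.14948937,  0.42673473,  0.07385948,  1.60665515, -0.03408959,
        1.11077562, -0.06710665]), 'dq': array([-0.00026913, -0.00195612,  0.00083889, -0.00022237,  0.00030962,
       -0.00134968,  0.00055348]), 'joint_torque': array([ 7.16691302e-04, -9.49842310e+01,  3.76242042e+00, -4.63523841e+01,
        1.94300286e-02,  1.01335210e-02,  2.85131875e-06]), 'eef_pos': array([ 6.74606619e+02, -4.44014544e-02,  2.55587763e+02]), 'tcp_rot': array([-4.48744312e-05,  1.57210493e+00, -1.29100946e-04]), 'contact_force': array([-0.16084152, -0.35301529, -0.64040709]), 'wrist_torque': array([0.04541354, 0.05979667, 0.00256415]), 'grip_width': 1.0002744894552582}
scene {'fx': 438.184, 'fy': 438.184, 'cx': 283.742, 'cy': 213.729, 'R': [[0.794, 0.608, -0.003], [0.436, -0.574, -0.693], [-0.423, 0.549, -0.721]], 't': [-363.513, -163.911, 1484.072], 'shot': 1}
scene drum 0.65 [630.  50. 161.] [348. 202.]
scene nest 0.57 [628.  49. 158.] [348. 203.]
scene stock_rack 0.85 [ 597. -300.   83.] [252. 306.]
scene tube 0.87 [ 244. -251.   32.] [168. 237.]
scene tube 0.
[... 1384 characters left out ...]
61, 'cy': 210.287, 'T_tool_cam': [[-0.0, -0.301, 0.954, -116.292], [-0.0, -0.954, -0.301, 76.259], [1.0, -0.0, 0.0, 0.756], [0.0, 0.0, 0.0, 1.0]], 'shot': 3}
wrist positioner 0.66 [-40. -54. 201.] [214. 127.]
wrist drum 0.75 [-36. -36. 168.] [209. 145.]
wrist pawl 0.47 [ 25. 120. 320.] [298. 325.]
wrist nest 0.58 [-37. -36. 159.] [203. 142.]
wrist stock_rack 0.57 [-78. 156. 378.] [212. 337.]
wrist tube 0.71 [-315.  -63.  364.] [ 10. 158.]
wrist tube 0.53 [-383.  162.  439.] [  8. 323.]
wrist tube_center 0.8 [-314.  -64.  359.] [  8. 156.]
wrist tube_center 0.46 [-388.  164.  436.] [  3. 325.]
wrist drum_axis 0.75 [-35. -54. 200.] [221. 128.]
wrist pawl_pivot 0.59 [-42. -49. 207.] [214. 138.]
```

View pics/a_scene.png

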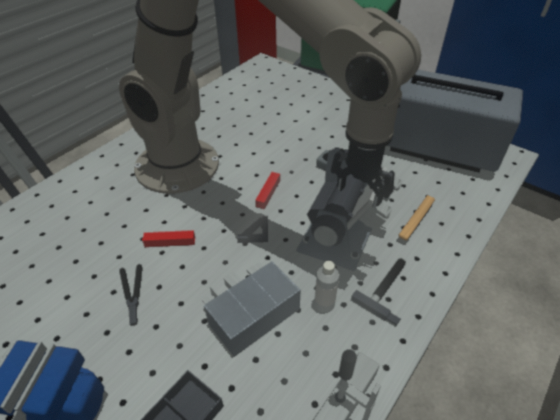

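View pics/a_side.png

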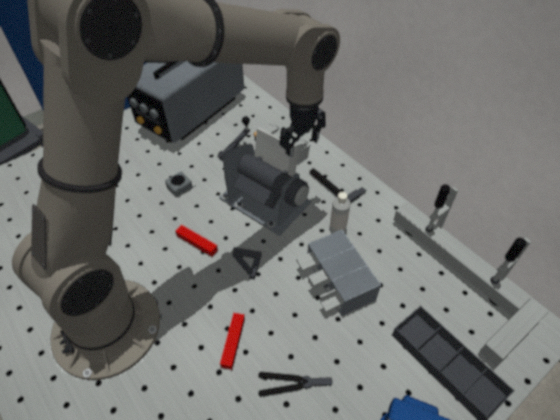

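View pics/a_wrist.png

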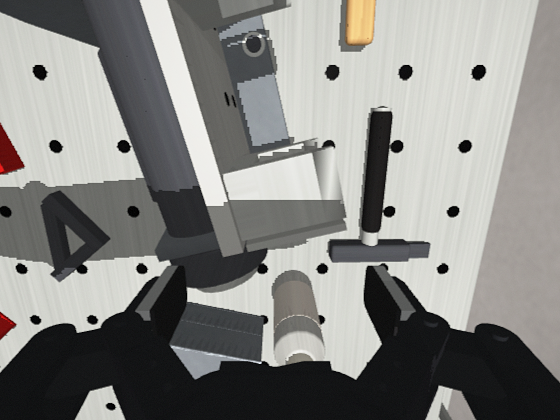

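Run:
```python
import cv2
im=cv2.imread("pics/a_side.png"); cv2.imwrite("pics/a_side_c.png",cv2.resize(im[95:245,195:345],None,fx=4,fy=4,interpolation=cv2.INTER_CUBIC))
cv2.imwrite("pics/a_side_r.png",cv2.resize(im[215:325,285:395],None,fx=5,fy=5,interpolation=cv2.INTER_CUBIC))
```

```text
(no output)
```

View pics/a_side_c.png

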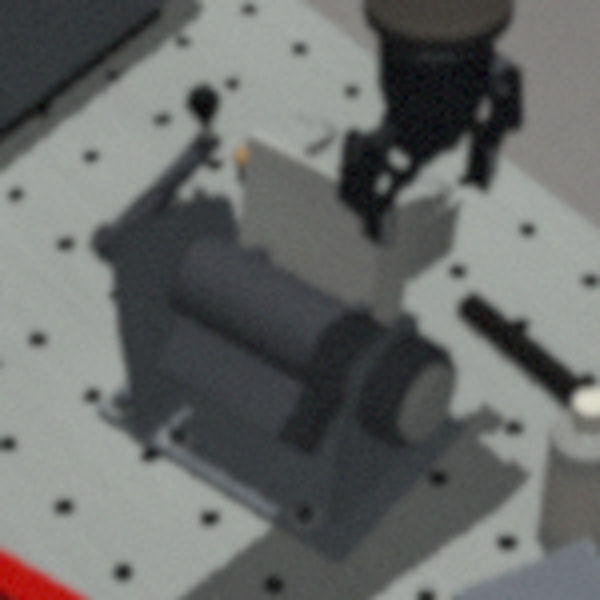

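View pics/a_side_r.png

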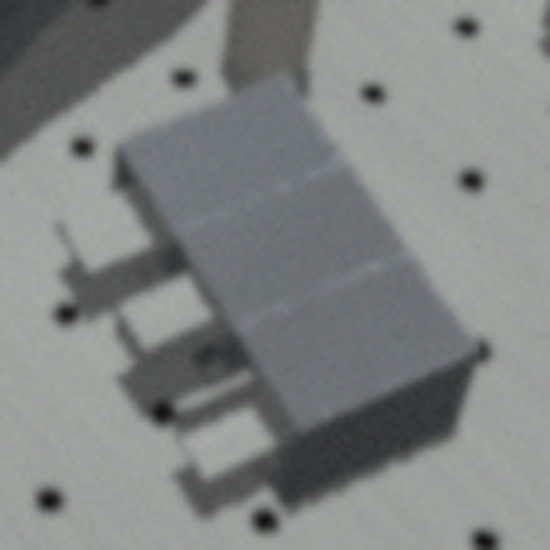

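>>> {"fn": "servo_tool", "kwargs": {"rows": [[[8.54, -4, 0, 0, 0, 0, 0], [8.54, -4, 0, 0, 0, 0, 0], [8.54, -4, 3, -1, 0, 0, 0], [8.54, 0, 4, -2, 0, 0, 0], [8.54, 0, 4, -2, 0, 0, 0], [8.54, 0, 4, -1, 0, 0, 0], [8.54, 0, 4, -1, 0, 0, 0], [8.54, 0, 0, 0, 0, 0, 0], [8.54, 0, 0, 0, 0, 0, 0]]]}}

```text
time_s: 2.85
eef_pos: [604.8, 190.4, 375.5]
tcp_rot: [-0.002, 1.571, 0.002]
contact_force: [0.4, 0.2, -0.8]
grip_width: 1.004
```

```bash
cat > h.py <<'E'
from cell import readout,get_image,look_for,trace
import cv2,numpy as np
from scipy.spatial.transform import Rotation as Ro
def shot(n,tag=None):
    o=readout.get_obs(); p=get_image(n)
    if n=="wrist":
        T=np.eye(4);T[:3,:3]=Ro.from_rotvec(o["tcp_rot"]).as_matrix();T[:3,3]=o["eef_pos"]
        M=T@np.array(p["T_tool_cam"]); p["Rw"]=M[:3,:3].T; p["tw"]=-M[:3,:3].T@M[:3,3]
    else: p["Rw"]=np.array(p["R"]);p["tw"]=np.array(p["t"])
    if tag: cv2.imwrite(f"pics/{tag}_{n}.png",p["color"][:,:,::-1])
    return p
def proj(p,X):
    c=(p["Rw"]@np.atleast_2d(X).T).T+p["tw"]
    return np.c_[p["fx"]*c[:,0]/c[:,2]+p["cx"],p["fy"]*c[:,1]/c[:,2]+p["cy"]]
def ray(p,u,v):
    d=p["Rw"].T@np.array([(u-p["cx"])/p["fx"],(v-p["cy"])/p["fy"],1]); C=-p["Rw"].T@p["tw"]
    return C,d
def atz(p,u,v,z):
    C,d=ray(p,u,v); return C+d*(z-C[2])/d[2]
def tri(obs):
    A=np.zeros((3,3));b=np.zeros(3)
    for p,u,v in obs:
        C,d=ray(p,u,v);d=d/np.linalg.norm(d);P=np.eye(3)-np.outer(d,d);A+=P;b+=P@C
    X=np.linalg.solve(A,b); return X,[np.round(proj(p,X)[0]-[u,v],1) for p,u,v in obs]
def find(q,p,k=2):
    out=[]
    for d in look_for(q,p)[:k]:
        c=np.array(d["point"]); w=p["Rw"].T@(c-p["tw"]); print(q,round(d["p"],2),np.round(w),np.round(proj(p,w)[0]))
        out.append(w)
    return out
def save(p,f): np.savez(f,**{k:v for k,v in p.items() if k!="T_tool_cam" and k!="R" and k!="t"})
def load(f):
    z=np.load(f); return {k:z[k] for k in z.files}
E
python3 - <<'E'
from h import *
print(readout.get_obs()["eef_pos"],readout.get_obs()["tcp_rot"],readout.get_obs()["time_s"])
for n in ["scene","side","wrist"]:
    p=shot(n,"b"); save(p,f"b_{n}.npz"); print(n)
    for q in ["positioner","drum","pawl","knob","nest","tube","angle","flat","stock_rack"]: find(q,p)
E
```

```text
[604.84262963 190.37156651 375.50737323] [-0.00160304  1.57091317  0.00160882] 2.85
scene
positioner 0.75 [634.  46. 159.] [349. 205.]
drum 0.64 [648.  61. 190.] [358. 195.]
pawl 0.81 [588. 182. 210.] [363. 155.]
knob 0.72 [585. 178. 206.] [361. 157.]
knob 0.32 [801. -87.  22.] [373. 303.]
tube 0.95 [336.  66.  34.] [266. 188.]
tube 0.8 [ 241. -248.   30.] [168. 236.]
angle 0.52 [ 486. -329.   46.] [210. 298.]
stock_rack 0.76 [ 599. -300.   88.] [253. 305.]
stock_rack 0.2 [645.  59. 191.] [357. 194.]
side
positioner 0.81 [589.  66. 148.] [264. 173.]
drum 0.83 [615.  65. 160.] [271. 166.]
drum 0.69 [585. 181. 202.] [239. 140.]
pawl 0.84 [587. 181. 203.] [240. 139.]
knob 0.7 [591. 178. 204.] [241. 139.]
knob 0.15 [407. -73.  17.] [245. 260.]
nest 0.8 [618.  69. 160.] [271. 165.]
nest 0.18 [ 500. -330.   42.] [330. 300.]
tube 0.79 [331.  70.  34.] [196. 239.]
tube 0.71 [ 508. -276.   72.] [319. 278.]
angle 0.53 [ 502. -330.   45.] [331. 299.]
angle 0.47 [ 687. -165.  100.] [340. 214.]
flat 0.67 [ 530. -204.   50.] [308. 261.]
flat 0.44 [585.  61. 150.] [264. 174.]
stock_rack 0.73 [ 684. -167.  105.] [340. 213.]
stock_rack 0.68 [ 577. -306.   87.] [346. 269.]
wrist
positioner 0.91 [613. 135. 173.] [281. 236.]
drum 0.69 [626.  96. 174.] [292. 268.]
pawl 0.77 [575. 182. 204.] [243. 203.]
knob 0.8 [580. 186. 205.] [248. 200.]
knob 0.17 [612. 132. 167.] [280. 237.]
nest 0.95 [626.  96. 180.] [293. 270.]
tube 0.61 [336.  82.  23.] [111. 231.]
tube 0.49 [ 249. -252.   28.] [ 93. 391.]
angle 0.61 [760. 255.  32.] [381. 121.]
angle 0.5 [442. -78.  20.] [184. 313.]
stock_rack 0.89 [ 573. -178.   17.] [258. 357.]
```

Run:
```python
import cv2
im=cv2.imread("pics/b_wrist.png"); cv2.imwrite("pics/b_w_c.png",cv2.resize(im[110:370,170:440],None,fx=2.2,fy=2.2,interpolation=cv2.INTER_CUBIC))
im=cv2.imread("pics/b_scene.png"); cv2.imwrite("pics/b_s_c.png",cv2.resize(im[120:260,290:440],None,fx=4,fy=4,interpolation=cv2.INTER_CUBIC))
im=cv2.imread("pics/b_side.png"); cv2.imwrite("pics/b_d_c.png",cv2.resize(im[95:245,195:345],None,fx=4,fy=4,interpolation=cv2.INTER_CUBIC))
```

```text
(no output)
```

View pics/b_w_c.png

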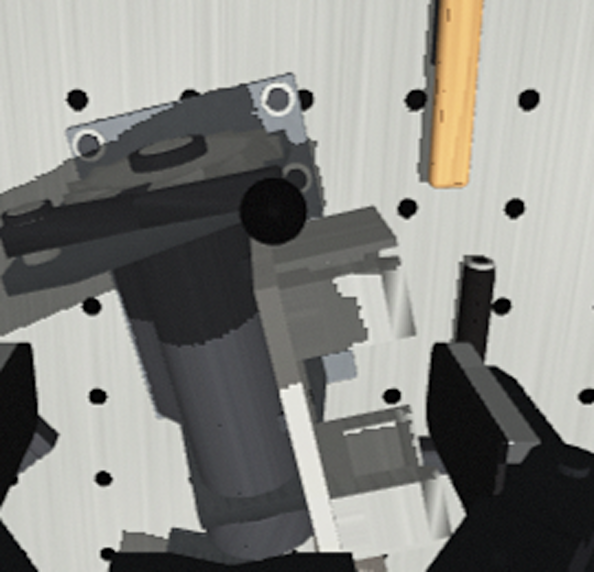

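View pics/b_s_c.png

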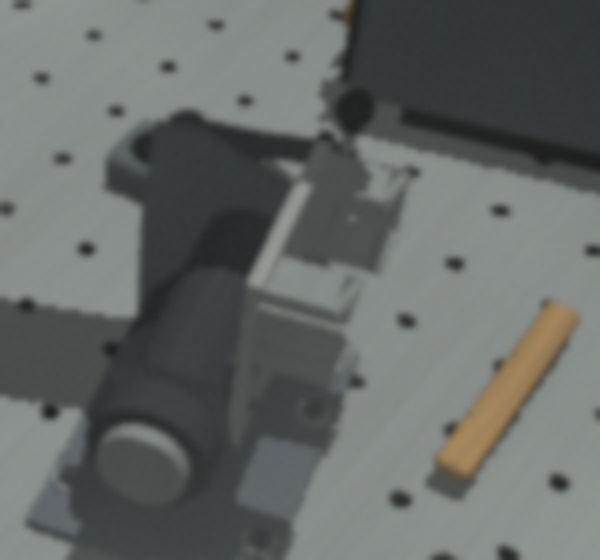

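View pics/b_d_c.png

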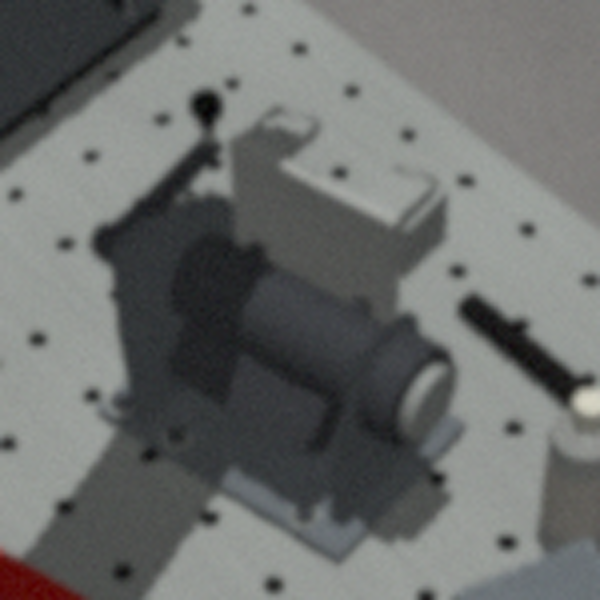

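Run:
```python
from h import *
s,d,w=[load(f"b_{n}.npz") for n in("scene","side","wrist")]
X,e=tri([(s,378.75,147.5),(d,246.5,121.75),(w,294.5,205.5)]);print("knob",X,e)
W=lambda x,y:(170+x/2.2,110+y/2.2)
S=lambda x,y:(290+x/4,120+y/4)
D=lambda x,y:(195+x/4,95+y/4)
for z in(0,10):
    A=atz(w,*W(67,128),z);B=atz(w,*W(292,74),z);v=B-A;print(A,B,np.linalg.norm(v),np.arctan2(v[1],v[0]))
    C=atz(d,*D(340,560),z);print("side corner",C)
    C=atz(s,*S(28,522),z);print("scene corner",C)
# drum end cap disc center: scene (142,462), side (427,400)
print("endcap",tri([(s,*S(142,462)),(d,*D(428,402))]))
# nest plate top edge corners: side (290,160)?,(235,135)
print(find("drum_axis",s),find("drum_axis",d))
```

```text
knob [623.23378147 192.35583209 245.22989899] [array([-0.6,  0.5]), array([-0.2, -0.5]), array([ 1. , -0.2])]
[485.55103296 182.02057204   0.        ] [649.76719792 220.8484377    0.        ] 168.74404281420908 0.2321795949308904
side corner [548.87090623 -57.49847837   0.        ]
scene corner [543.86392752 -51.51292128   0.        ]
[487.99865031 183.72141216  10.        ] [648.87587951 221.75980774  10.        ] 165.31304368944714 0.23217959493089033
side corner [544.36075163 -63.18393706  10.        ]
scene corner [548.51890361 -58.1793976   10.        ]
endcap (array([631.55434868, -57.01228489, 126.99330714]), [array([-0.5,  0.7]), array([-0.3, -0.7])])
drum_axis 0.8 [630.  47. 153.] [348. 205.]
drum_axis 0.35 [ 486. -326.   46.] [212. 297.]
drum_axis 0.87 [583.  59. 145.] [264. 176.]
[array([630.47096515,  47.1403708 , 152.93027793]), array([ 486.39297078, -325.62533842,   46.23980241])] [array([582.61693298,  59.44925008, 145.1534633 ])]
```

>>> {"fn": "servo_tool", "kwargs": {"rows": [[[6, 0, -0.23, 1.77, -0.12, 0, 0], [6, 3, 0, 0, -0.115, 0, 0], [6, 4, 0, 0, 0, 0, 0], [6, 3, 0, 0, 0, 0, 0], [6, 1.6, 0, 0, 0, 0, 0], [6, 0, 0, 0, 0, 0, 0], [6, 0, 0, 0, 0, 0, 0]]]}}

```text
time_s: 5.15
eef_pos: [623.1, 187.2, 260.2]
tcp_rot: [-0.184, 1.563, 0.184]
contact_force: [1.1, 1.1, 0.6]
grip_width: 0.704
```

Run:
```python
from h import *
o=readout.get_obs();print(o["eef_pos"],o["tcp_rot"],o["time_s"],o["grip_width"],o["contact_force"])
a=shot("side","c");b=shot("wrist","c")
k=np.array([623.2,192.4,245.2])
print(proj(a,k),proj(b,k)); find("knob",b); find("knob",a)
x=a["color"][70:190,180:330,::-1];y=b["color"][:,:,::-1]
cv2.imwrite("pics/c_c.png",np.hstack([cv2.resize(x,(400,320)),cv2.resize(y,(400,320))]))
```

```text
[623.14060321 187.16917372 260.15267253] [-0.18429417  1.56266754  0.18447187] 5.15 0.703583461334487 [1.13169064 1.13803566 0.5969256 ]
[[246.25670081 121.24982057]] [[275.70328078 268.77841844]]
knob 0.68 [589. 184. 206.] [218. 238.]
knob 0.87 [588. 177. 203.] [241. 140.]
knob 0.33 [ 509. -275.   68.] [319. 279.]
```

View pics/c_c.png

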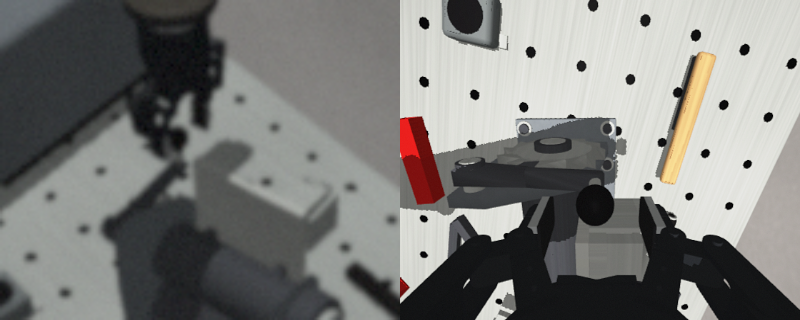

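>>> {"fn": "servo_tool", "kwargs": {"rows": [[[6, 0, 0.5, 0.05, 0, 0, 0], [6, 1.1, 0, 0, 0, 0, 0], [2.2, 0, 0, 0, 0, 0, 0], [2.2, 0, 0, 0, 0, 0, 0], [2.2, 0, 0, 0, 0, 0, 0], [2.2, 0, 0, 0, 0, 0, 0], [2.2, 0, 0, 0, 0, 0, 0]]], "newtons": 35}}

```text
time_s: 6.05
eef_pos: [621.5, 191.8, 248.2]
tcp_rot: [-0.185, 1.565, 0.184]
contact_force: [-6.1, -1.2, -1.5]
grip_width: 0.281
```

Run:
```python
from h import *
b=shot("wrist","d")
print(readout.get_obs()["eef_pos"],readout.get_obs()["grip_width"])
```

```text
[621.52614302 191.83395081 248.17007253] 0.2768937601073675
```

View pics/d_wrist.png

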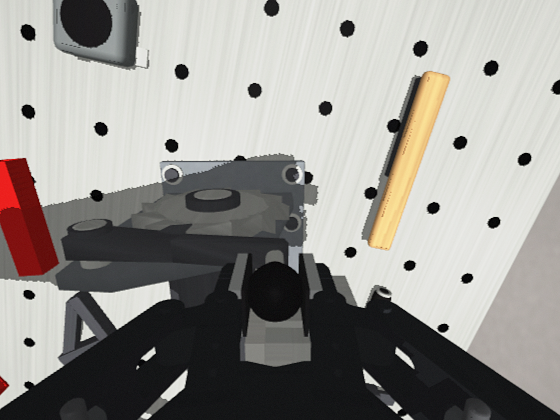

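>>> {"fn": "servo_tool", "kwargs": {"rows": [[[2.2, -0.98, 0, -0.56, 0, -0.09, 0], [2.2, -0.98, 0, -0.56, 0, -0.09, 0], [2.2, -0.98, 0, -0.56, 0, -0.09, 0], [2.2, -0.98, 0, -0.56, 0, -0.09, 0], [2.2, 0, 0, 0, 0, 0, 0], [2.2, 0, 0, 0, 0, 0, 0]]]}}

```text
time_s: 6.7
eef_pos: [595.1, 185.4, 284.1]
tcp_rot: [-0.143, 1.207, 0.205]
contact_force: [-2.8, -0.8, -4.6]
grip_width: 0.278
```

Run:
```python
from h import *
o=readout.get_obs();print(o["eef_pos"],o["tcp_rot"],o["time_s"],o["grip_width"],o["contact_force"])
k=o["eef_pos"]+Ro.from_rotvec(o["tcp_rot"]).as_matrix()@[5,0,0];print("knob",k)
a=shot("side","e");b=shot("wrist","e")
x=a["color"][85:235,190:340,::-1];y=b["color"][:,:,::-1]
cv2.imwrite("pics/e_c.png",np.hstack([cv2.resize(x,(400,400)),cv2.resize(y,(400,400))]))
```

```text
[595.11260445 185.41692958 284.12419187] [-0.14269643  1.20731872  0.20516324] 6.7 0.2775571430293037 [-2.79195887 -0.7622142  -4.56765117]
knob [596.81483736 185.82307938 279.44044919]
```

View pics/e_c.png

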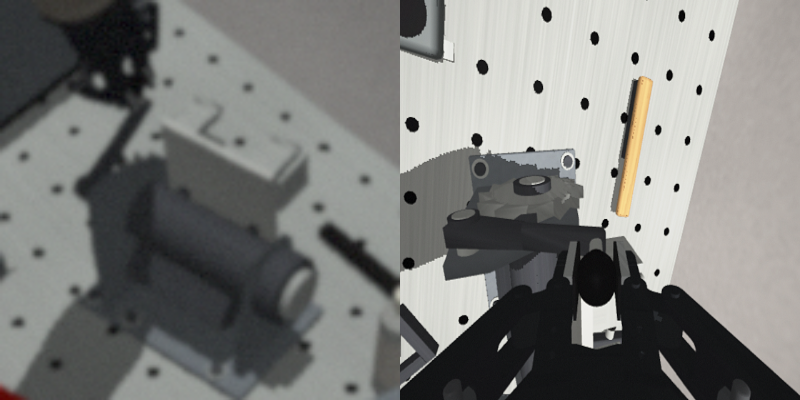

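>>> {"fn": "servo_tool", "kwargs": {"rows": [[[2.2, 0, 0, 0, 0, 0, 0], [2.2, 0, 0, 0, 0, 0, 0], [2.2, 0, 0, 0, 0, 0, 0], [2.2, 0, 0, 0, 0, 0, 0], [2.2, 0, 0, 0, 0, 0, 0], [2.2, 0, 0, 0, 0, 0, 0], [2.2, 0, 0, 0, 0, 0, 0], [2.2, 0, 0, 0, 0, 0, 0], [2.2, 0, 0, 0, 0, 0, 0], [2.2, 0, 0, 0, 0, 0, 0]]]}}

```text
time_s: 7.8
eef_pos: [595.4, 185.5, 283.9]
tcp_rot: [-0.142, 1.206, 0.205]
contact_force: [-4.4, -3.7, -7.5]
grip_width: 0.282
```

```bash
cat > pv.py <<'E'
import sys
from h import *
t=sys.argv[1]
o=readout.get_obs();print(o["time_s"],o["eef_pos"],o["grip_width"])
a=shot("side",t);s=shot("scene",t);save(a,t+"_side.npz");save(s,t+"_scene.npz")
x=a["color"][85:235,190:340,::-1];y=s["color"][120:270,290:440,::-1]
cv2.imwrite(f"pics/{t}_c.png",np.hstack([cv2.resize(x,(400,400)),cv2.resize(y,(400,400))]))
E
python3 pv.py f
```

```text
7.8 [595.35249893 185.54892614 283.93306167] 0.2817245739287328
```

View pics/f_c.png

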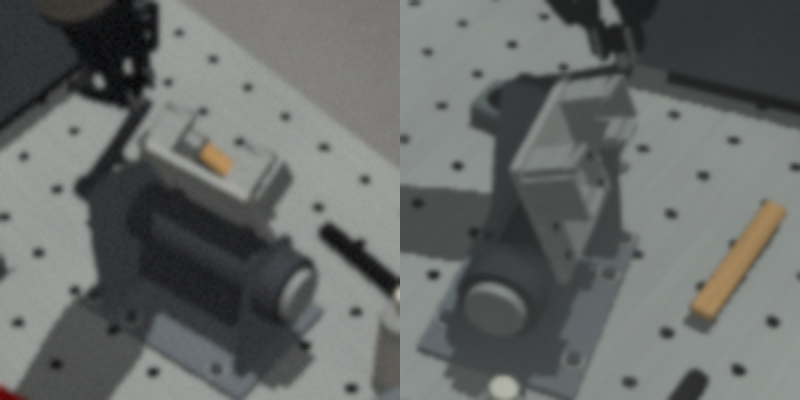

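```bash
cat > ang.py <<'E'
from h import *
O=np.array([591.7,108.3,0]);ya=np.array([-.234,.972,0]);xa=np.array([.972,.234,0])
def inpl(p,u,v,y=-107):
    C,d=ray(p,u,v);P=O+y*ya;s=((P-C)@ya)/(d@ya);X=C+s*d-O;return np.array([X@xa,X[2]-125])
E
python3 - <<'E'
from ang import *
b=load("b_scene.npz")
for q in[(237,440),(250,285),(350,318)]: print(inpl(b,290+q[0]/4,120+q[1]/4))
f=load("f_scene.npz")
for q in[(565-400,280),(517-400,168),(606-400,200)]: print(inpl(f,290+q[0]*.375,120+q[1]*.375))
E
```

```text
[ 45.20603671 -18.94299182]
[ 38.5375473  116.14017735]
[ 99.94073909 112.84212982]
[49.89385885  2.33632225]
[ -8.93883574 125.25248427]
[ 74.50337352 117.63393757]
```

>>> {"fn": "servo_tool", "kwargs": {"rows": [[[2.2, 0, 0, 0, 0, 0, 0], [2.2, 0, 0, 0, 0, 0, 0], [2.2, 0, 0, 0, 0, 0, 0], [2.2, 0, 0, 0, 0, 0, 0], [2.2, 0, 0, 0, 0, 0, 0], [2.2, 0, 0, 0, 0, 0, 0], [2.2, 0, 0, 0, 0, 0, 0], [2.2, 0, 0, 0, 0, 0, 0], [2.2, 0, 0, 0, 0, 0, 0], [2.2, 0, 0, 0, 0, 0, 0]]]}}

```text
time_s: 8.9
eef_pos: [595.4, 185.5, 283.9]
tcp_rot: [-0.142, 1.206, 0.205]
contact_force: [-3.7, -3.1, -6.3]
grip_width: 0.282
```

```bash
python3 pv.py g
```

```text
8.9 [595.35882064 185.50825004 283.91554096] 0.28223688239360323
```

View pics/g_c.png

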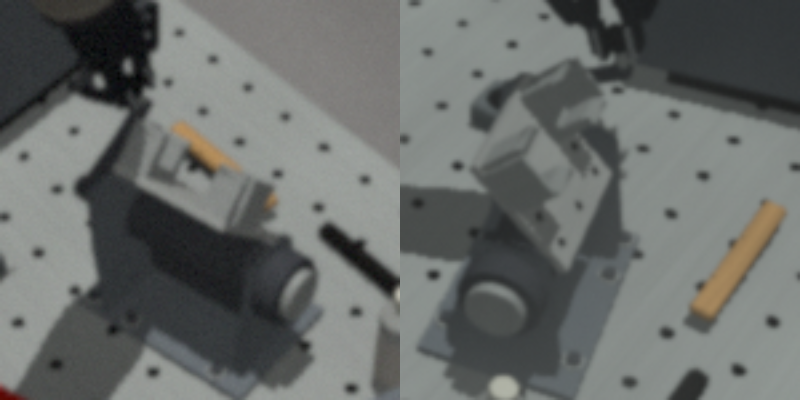

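Run:
```python
from ang import *
f=load("g_scene.npz")
for q in[(565-400,272),(473-400,170)]: 
    a=inpl(f,290+q[0]*.375,120+q[1]*.375);print(a,np.hypot(*a),np.degrees(np.arctan2(a[1],a[0])))
```

```text
[48.67504754 13.0845782 ] 50.4030399824811 15.046268880116957
[-50.10568784 107.84458963] 118.91608581346398 114.92005790509698
```

>>> {"fn": "servo_tool", "kwargs": {"rows": [[[2.2, 0, 0, 0, 0, 0, 0], [2.2, 0, 0, 0, 0, 0, 0], [2.2, 0, 0, 0, 0, 0, 0], [2.2, 0, 0, 0, 0, 0, 0], [2.2, 0, 0, 0, 0, 0, 0], [2.2, 0, 0, 0, 0, 0, 0], [2.2, 0, 0, 0, 0, 0, 0], [2.2, 0, 0, 0, 0, 0, 0], [2.2, 0, 0, 0, 0, 0, 0]]]}}

```text
time_s: 9.9
eef_pos: [595.4, 185.6, 284.0]
tcp_rot: [-0.142, 1.206, 0.205]
contact_force: [-4.4, -2.8, -6.9]
grip_width: 0.282
```

```bash
python3 pv.py i
```

```text
9.9 [595.36359792 185.55097112 283.95113651] 0.28171281406097626
```

View pics/i_c.png

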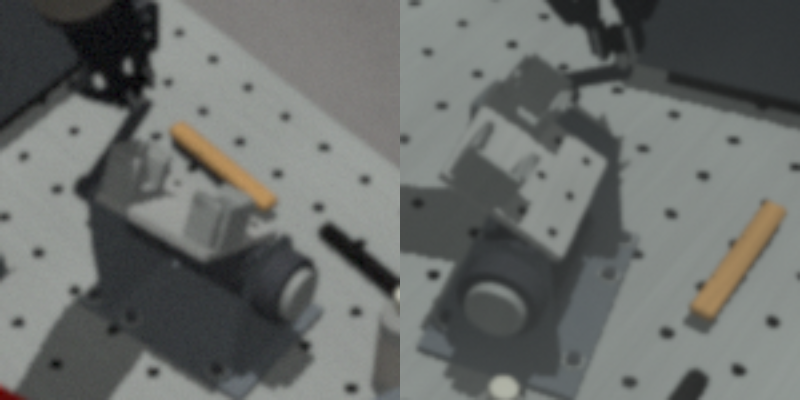

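Run:
```python
from ang import *
f=load("i_scene.npz")
for q in[(560-400,258),(440-400,177),(502-400,217)]: 
    a=inpl(f,290+q[0]*.375,120+q[1]*.375);print(a,np.hypot(*a),np.degrees(np.arctan2(a[1],a[0])))
```

```text
[41.8859781  29.56599711] 51.26971177965972 35.21706738786145
[-82.01709837  87.38374767] 119.84458177683717 133.18546627177795
[-18.36176831  59.96703721] 62.71523010363298 107.0244671844383
```

>>> {"fn": "servo_tool", "kwargs": {"rows": [[[2.2, 1.03, 0, 0.47, 0, 0.09, 0], [2.2, 1.03, 0, 0.47, 0, 0.09, 0], [6.5, 0, 0, 0, 0, 0, 0], [6.5, 0, 0, 0, 0, 0, 0], [6.5, 0, 0, 0, 0, 0, 0], [6.5, 0, 0, 0, 0, 0, 0], [6.5, 0, 0, 0, 0, 0, 0]]]}}

```text
time_s: 10.7
eef_pos: [610.4, 189.4, 268.4]
tcp_rot: [-0.163, 1.382, 0.196]
contact_force: [0.3, 0.2, -0.3]
grip_width: 0.76
```

```bash
python3 pv.py j
```

```text
10.7 [610.38625887 189.3870494  268.43949623] 0.7604085302520713
```

View pics/j_c.png

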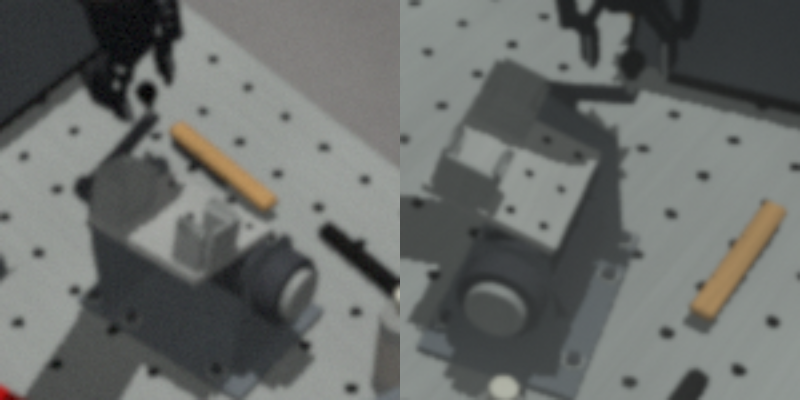

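>>> {"fn": "servo_tool", "kwargs": {"rows": [[[6.5, -3, 0, 0, 0, 0, 0], [6.5, -4, 0, 0, 0, 0, 0], [6.5, -3, 0, -1, 0, 0.09, 0], [6.5, -2, -2, -3, 0, 0.087, 0], [6.5, -1, -3, -3, 0, 0, 0], [6.5, 0, -3, -3, 0, 0, 0], [6.5, 0, -2, -1, 0, 0, 0], [6.5, 0, 0, 0, 0, 0, 0]]]}}

```text
time_s: 11.6
eef_pos: [507.2, 58.6, 392.0]
tcp_rot: [-0.181, 1.559, 0.181]
contact_force: [-0.2, 0.1, 0.2]
grip_width: 0.764
```

```bash
python3 pv.py k
python3 - <<'E'
from h import *
o=readout.get_obs();print(o["eef_pos"],o["tcp_rot"],o["time_s"])
w=shot("wrist","k");save(w,"k_wrist.npz")
for q in("nest","stock_rack","tube","angle","flat"):find(q,w,3)
E
```

```text
11.6 [507.22113182  58.61795386 391.95771193] 0.7639019363737368
[507.89698253  61.9148954  391.48397181] [-0.18334918  1.55897153  0.18437008] 11.7
nest 0.88 [552.  71. 172.] [313. 186.]
stock_rack 0.94 [ 587. -207.   88.] [283. 339.]
stock_rack 0.27 [ 343. -458.   14.] [138. 389.]
tube 0.97 [ 246. -238.   28.] [ 93. 294.]
tube 0.76 [333.  82.  28.] [164. 125.]
tube 0.61 [ 510. -261.   72.] [232. 349.]
flat 0.66 [ 529. -199.   50.] [251. 314.]
```

View pics/k_c.png

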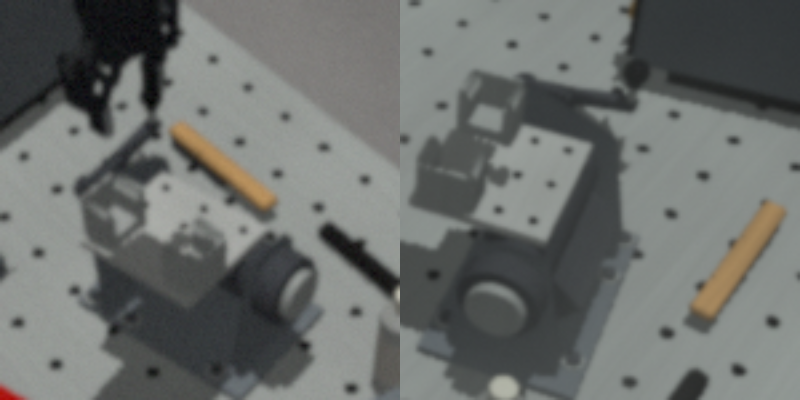

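View pics/k_wrist.png

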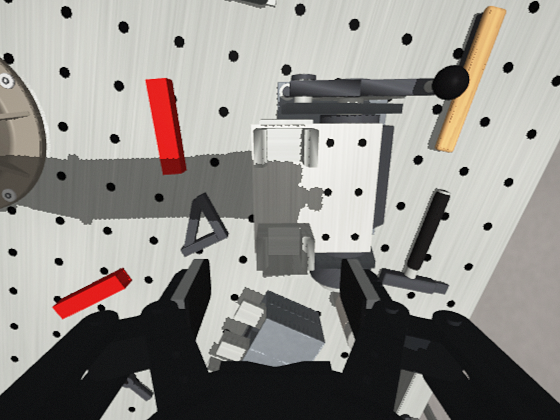

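Run:
```python
import cv2
im=cv2.imread("pics/k_wrist.png"); cv2.imwrite("pics/k_w_c.png",cv2.resize(im[105:285,235:405],None,fx=3.3,fy=3.3,interpolation=cv2.INTER_CUBIC))
cv2.imwrite("pics/k_w_r.png",cv2.resize(im[280:370,195:335],None,fx=5,fy=5,interpolation=cv2.INTER_CUBIC))
```

```text
(no output)
```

View pics/k_w_c.png

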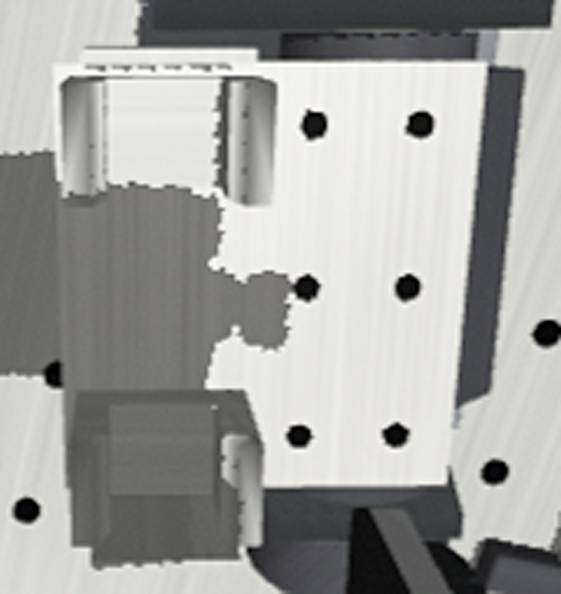

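View pics/k_w_r.png

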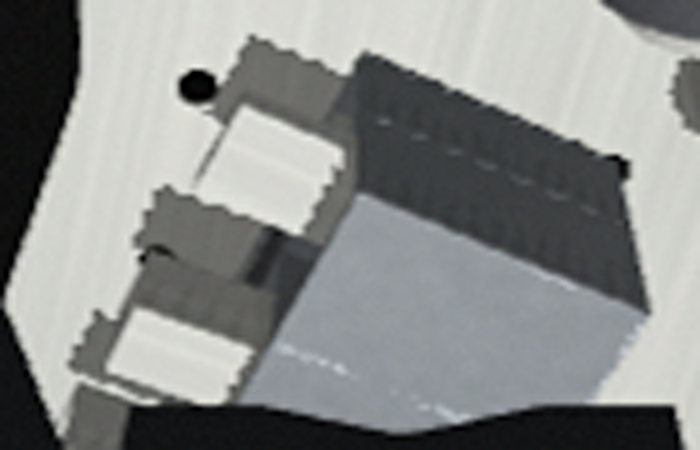

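Run:
```python
from ang import *
from scipy.optimize import least_squares
w=load("k_wrist.npz"); N=np.nan
pts=[((-18,76,-15),105,80),((18,76,-15),220,80),((-18,-76,-15),110,493),((18,-76,-15),213,493),((0,-37,-15),N,405),((0,37,23),N,205),((0,-37,23),N,390),((0,-76,23),N,558)]
P=np.array([p[0] for p in pts],float);uv=np.array([(235+p[1]/3.3,105+p[2]/3.3) for p in pts])
def mod(q,P):
    c,s=np.cos(q[3]),np.sin(q[3]);return proj(w,np.c_[q[0]+c*P[:,0]-s*P[:,1],q[1]+s*P[:,0]+c*P[:,1],q[2]+P[:,2]])
def res(q):
    r=mod(q,P)-uv; return r[~np.isnan(r)]
r=least_squares(res,[520,64,200,.235],x_scale=[1,1,1,.01],loss='soft_l1');print(r.x,(mod(r.x,P)-uv).round(1))
J=np.linalg.inv(r.jac.T@r.jac);print("sd",np.sqrt(np.diag(J)))
d=r.x[:2]-O[:2];print("nest in positioner",d@xa[:2],d@ya[:2],r.x[2])
np.save("nest0.npy",r.x)
im=w["color"][:,:,::-1].copy()
im=cv2.resize(im,None,fx=3,fy=3,interpolation=cv2.INTER_CUBIC)
for a,b in[((-18,-76,-15),(-18,76,-15)),((18,-76,-15),(18,76,-15)),((-22,-76,23),(-22,-37,23)),((22,-76,23),(22,-37,23)),((-22,76,23),(-22,37,23)),((22,76,23),(22,37,23)),((-18,-76,-15),(18,-76,-15)),((-18,-76,23),(18,-76,23)),((-18,76,-15),(18,76,-15)),((-35,-76,-29),(-35,76,-29)),((-18,37,-15),(18,37,-15)),((-18,-37,-15),(18,-37,-15))]:
    q=(mod(r.x,np.array([a,b],float))*3+1).round().astype(int);cv2.line(im,tuple(map(int,q[0])),tuple(map(int,q[1])),(0,0,255),1)
cv2.imwrite("pics/k_fit.png",im[300:860,680:1230])
```

```text
[5.23273931e+02 4.98858590e+01 1.76607669e+02 2.39809527e-01] [[ 1.  -0.5]
 [-0.9 -0.7]
 [ 1.1  0.6]
 [-1.2  0.4]
 [ nan -2.2]
 [ nan  2.9]
 [ nan 14.5]
 [ nan -4.3]]
sd [1.06114436 1.039151   3.37745355 0.01303084]
nest in positioner -80.17904818453766 -40.766844883188654 176.6076689368151
```

View pics/k_fit.png

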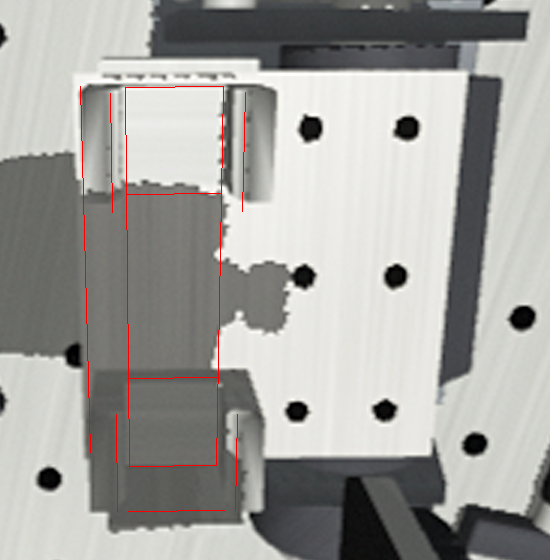

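Run:
```python
from ang import *
w=load("k_wrist.npz");s=load("k_scene.npz");d=load("k_side.npz")
print(proj(w,[623.2,192.4,245.2]),proj(s,[623.2,192.4,245.2]),proj(d,[623.2,192.4,245.2]))
print("knob tri w+b", tri([(w,450,82),(d,246.5,121.75)]))
o=readout.get_obs();print(o["eef_pos"],o["tcp_rot"], -w["Rw"].T@w["tw"])
# base plate corner / table check
b=load("b_wrist.npz");print(-b["Rw"].T@b["tw"])
def big(p,x0,x1,y0,y1,f):
    cv2.imwrite(f"pics/{f}.png",cv2.resize(p["color"][y0:y1,x0:x1,::-1],None,fx=5,fy=5,interpolation=cv2.INTER_CUBIC))
big(s,290,400,140,260,"k_s5");big(d,210,320,120,220,"k_d5")
```

```text
[[452.17480325  82.14439933]] [[378.10762295 147.96574137]] [[246.25670081 121.24982057]]
knob tri w+b (array([623.44880139, 192.60683806, 242.55474224]), [array([0.7, 0.3]), array([-0.2,  0.1])])
[508.01945639  62.56971368 390.90372812] [-0.18492015  1.56027264  0.18549425] [490.37563749 135.94553165 507.78900952]
[605.9302086  265.67160993 491.8218766 ]
```

View pics/k_s5.png

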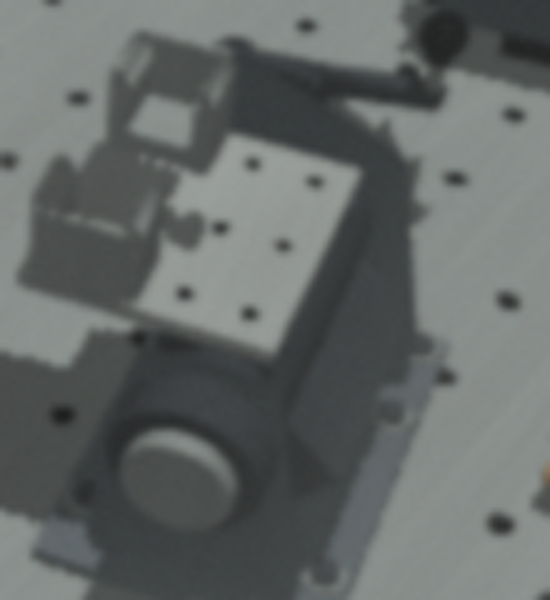

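View pics/k_d5.png

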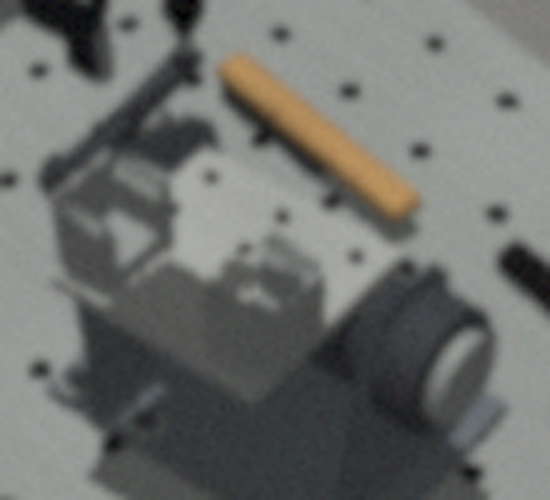

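Run:
```python
from ang import *
w=load("k_wrist.npz");s=load("k_scene.npz");d=load("k_side.npz")
W=lambda x,y:(w,235+x/3.3,105+y/3.3)
S=lambda x,y:(s,290+x/5,140+y/5)
D=lambda x,y:(d,210+x/5,120+y/5)
def sh(n,o):
    X,e=tri(o);v=X-O;print(n,X.round(1),"pos",(v@xa).round(1),(v@ya).round(1),e);return X
a=sh("+x+y",[W(487,62),S(362,170),D(205,150)])
b=sh("+x-y",[W(447,487),S(272,355),D(405,245)])
c=sh("-x-y",[S(18,282),D(250,400)])
sh("endcap",[S(178,480),D(462,375)])
for p,q in((a,b),(b,c)): print(np.linalg.norm(p-q),np.arctan2(*(p-q)[[1,0]]))
```

```text
+x+y [606.3 153.9 169.7] pos 24.9 40.9 [array([ 0.9, -0.6]), array([-1. ,  0.9]), array([-0.2, -0.8])]
+x-y [642.9   7.8 172.6] pos 26.2 -109.7 [array([1.9, 0.7]), array([ 0. , -0.3]), array([-0.4,  0.7])]
-x-y [507.  -21.8 165. ] pos -112.7 -106.7 [array([-0.1,  0.2]), array([-0.1, -0.2])]
endcap [632.9 -57.8 127.8] pos 1.2 -171.1 [array([-0.3,  0.5]), array([-0.2, -0.4])]
150.67790061635878 1.8161824595976668
139.2484913782192 0.21462195517184257
```

>>> {"fn": "servo_tool", "kwargs": {"rows": [[[6.5, 2, -3, 0.5, 0, 0, 0], [6.5, 2, -3, 0.5, 0, 0, 0], [6.5, 0, -2, 0, 0, 0, 0], [6.5, 0, 0, 0, 0, 0, 0], [6.5, 0, 0, 0, 0, 0, 0], [6.5, 0, 0, 0, 0, 0, 0]]]}}

```text
time_s: 12.6
eef_pos: [536.4, -12.5, 351.3]
tcp_rot: [-0.185, 1.56, 0.186]
contact_force: [0.2, 0.1, 0.7]
grip_width: 0.761
```

Run:
```python
from ang import *
o=readout.get_obs();print(o["eef_pos"],o["tcp_rot"],o["time_s"])
w=shot("wrist","m");save(w,"m_wrist.npz");a=shot("side","m");save(a,"m_side.npz")
o=readout.get_obs();print(o["eef_pos"])
for q in("nest","stock_rack","tube","angle","flat","knob"):find(q,w,3)
C=proj(w,(O-82*xa-32*ya)+[0,0,199])[0];print(C)
x0,y0=int(C[0]-90),max(0,int(C[1]-100));print(x0,y0)
cv2.imwrite("pics/m_c.png",cv2.resize(w["color"][y0:y0+200,x0:x0+200,::-1],None,fx=3,fy=3,interpolation=cv2.INTER_CUBIC))
```

```text
[536.39568118 -12.47029005 351.26192278] [-0.18486364  1.55973298  0.18590373] 12.6
[536.35403081 -12.60345498 351.37904255]
nest 0.57 [551.  74. 171.] [311. 109.]
stock_rack 0.62 [ 588. -225.   87.] [274. 323.]
stock_rack 0.16 [ 510. -263.   73.] [219. 328.]
tube 0.92 [ 512. -261.   70.] [221. 326.]
tube 0.85 [ 248. -241.   29.] [ 64. 266.]
tube 0.58 [334.  83.  28.] [140.  62.]
angle 0.72 [ 503. -322.   54.] [211. 348.]
angle 0.63 [409. -75.  20.] [181. 189.]
flat 0.65 [ 531. -198.   52.] [242. 287.]
knob 0.35 [788. -44.  19.] [426. 225.]
[273.71563222 118.40722005]
183 18
```

View pics/m_c.png

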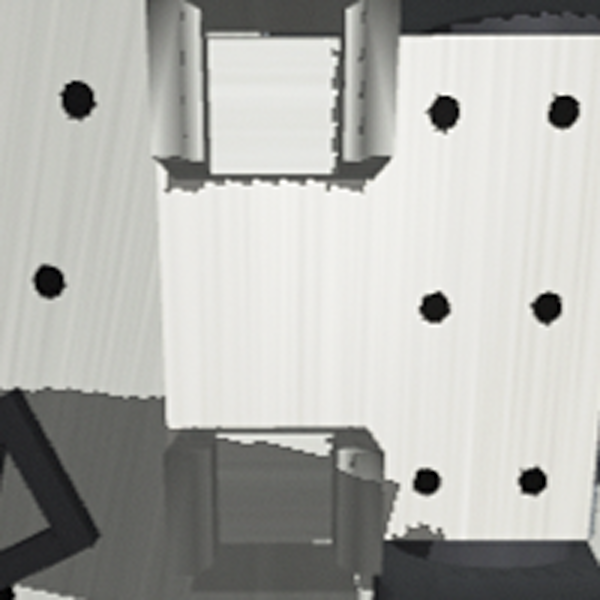

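View pics/m_wrist.png

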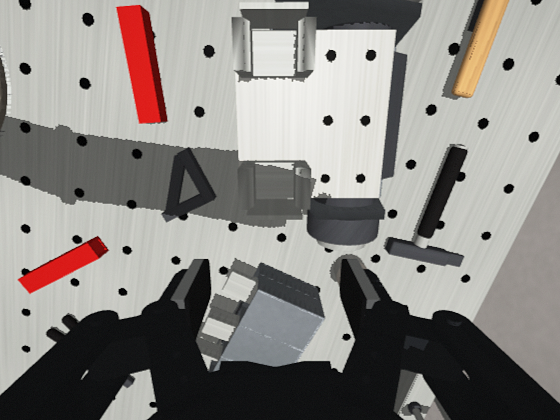

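```bash
cat > fitn.py <<'E'
from ang import *
from scipy.optimize import least_squares
w=load("m_wrist.npz"); N=np.nan
pts=[((-18,76,-15),207,37),((18,76,-15),340,37),((-18,37,-15),208,174),((18,37,-15),N,174),((-18,-37,-15),217,432),((18,-37,-15),333,432),((-18,-76,-15),217,542),((18,-76,-15),332,542),((-35,37,-29),160,N),((-35,-37,-29),167,N)]
P=np.array([p[0] for p in pts],float);uv=np.array([(183+(p[1]-1)/3,18+(p[2]-1)/3) for p in pts])
def mod(q,P):
    c,s=np.cos(q[3]),np.sin(q[3]);return proj(w,np.c_[q[0]+c*P[:,0]-s*P[:,1],q[1]+s*P[:,0]+c*P[:,1],q[2]+P[:,2]])
def res(q):
    r=mod(q,P)-uv; return r[~np.isnan(r)]
r=least_squares(res,[520,64,200,.235],x_scale=[1,1,1,.01],loss='soft_l1');print(r.x,(mod(r.x,P)-uv).round(1).tolist())
d=r.x[:2]-O[:2];print("nest in positioner",d@xa[:2],d@ya[:2],r.x[2])
np.save("nest1.npy",r.x)
im=w["color"][:,:,::-1].copy()
im=cv2.resize(im,None,fx=3,fy=3,interpolation=cv2.INTER_CUBIC)
for a,b in[((-18,-76,-15),(-18,76,-15)),((18,-76,-15),(18,76,-15)),((-22,-76,23),(-22,-37,23)),((22,-76,23),(22,-37,23)),((-22,76,23),(-22,37,23)),((22,76,23),(22,37,23)),((-18,-76,-15),(18,-76,-15)),((-18,-76,23),(18,-76,23)),((-18,76,-15),(18,76,-15)),((-18,76,23),(18,76,23)),((-35,-76,-29),(-35,76,-29)),((-18,37,-15),(18,37,-15)),((-18,-37,-15),(18,-37,-15))]:
    q=(mod(r.x,np.array([a,b],float))*3+1).round().astype(int);cv2.line(im,tuple(map(int,q[0])),tuple(map(int,q[1])),(0,0,255),1)
cv2.imwrite("pics/m_fit.png",im[0:640,549:1149])
E
python3 fitn.py
```

```text
[5.19790558e+02 5.54611680e+01 1.84665302e+02 2.39432566e-01] [[0.4, -1.1], [-2.1, -1.3], [1.2, 2.3], [nan, 2.2], [0.1, -1.1], [-1.5, -1.2], [1.0, 1.0], [-1.7, 0.8], [0.1, nan], [0.8, nan]]
nest in positioner -82.2602643949902 -34.53253525048523 184.66530208103245
```

View pics/m_fit.png

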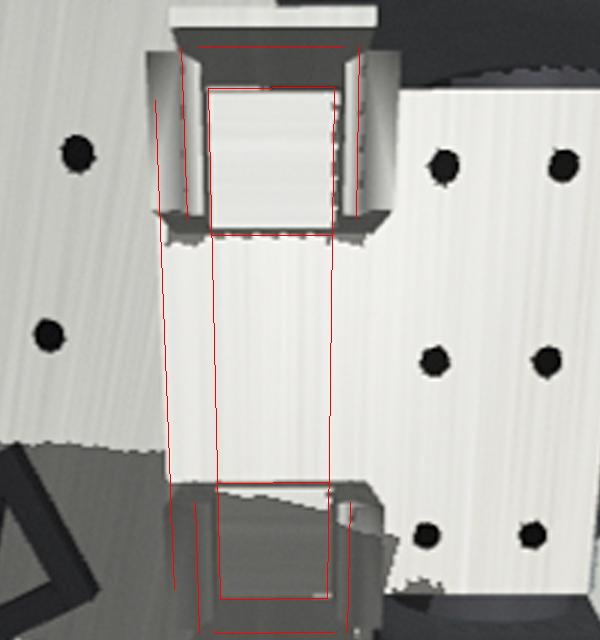

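```bash
sed -i 's/(-18,76,-15),207/(-18,71,-15),207/; s/((18,76,-15),340/((18,71,-15),338/; s/((-18,-76,-15),217/((-18,-71,-15),217/; s/((18,-76,-15),332/((18,-71,-15),332/; s/((-35,37,-29),160,N)/((0,76,23),N,-26),((-35,37,-29),160,N)/' fitn.py; sed -i 's/((-18,-76,-15),(18,-76,-15))/((-18,-71,-15),(18,-71,-15))/; s/((-18,76,-15),(18,76,-15))/((-18,71,-15),(18,71,-15))/' fitn.py; python3 fitn.py
```

```text
[5.20241792e+02 5.59899493e+01 1.98937761e+02 2.39506254e-01] [[0.0, 0.6], [0.2, 0.4], [0.7, -0.1], [nan, -0.2], [-0.2, 0.7], [-0.0, 0.5], [0.6, -0.5], [-0.2, -0.7], [nan, -0.8], [-1.2, nan], [-0.2, nan]]
nest in positioner -81.69793012236002 -34.12414857730231 198.93776072938968
```

View pics/m_fit.png

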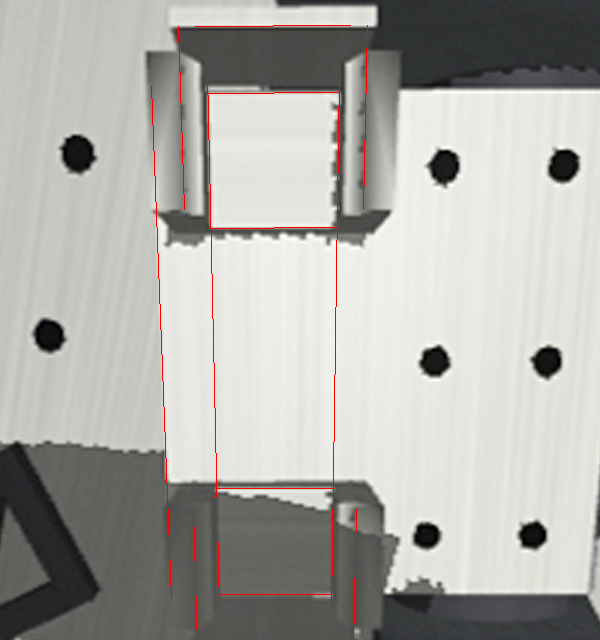

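Run:
```python
from ang import *
w=load("m_wrist.npz");d=load("m_side.npz")
a=cv2.resize(w["color"][250:375,185:335,::-1],None,fx=4,fy=4,interpolation=cv2.INTER_CUBIC)
cv2.imwrite("pics/m_r.png",a)
cv2.imwrite("pics/m_rd.png",cv2.resize(d["color"][215:325,285:395,::-1],None,fx=5,fy=5,interpolation=cv2.INTER_CUBIC))
```

```text
(no output)
```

View pics/m_r.png

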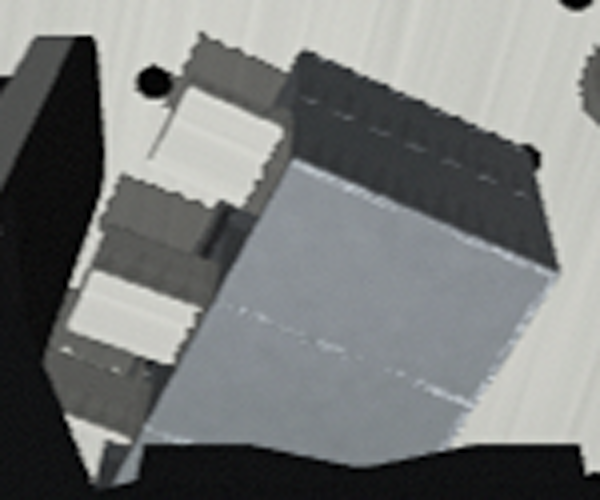

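View pics/m_rd.png

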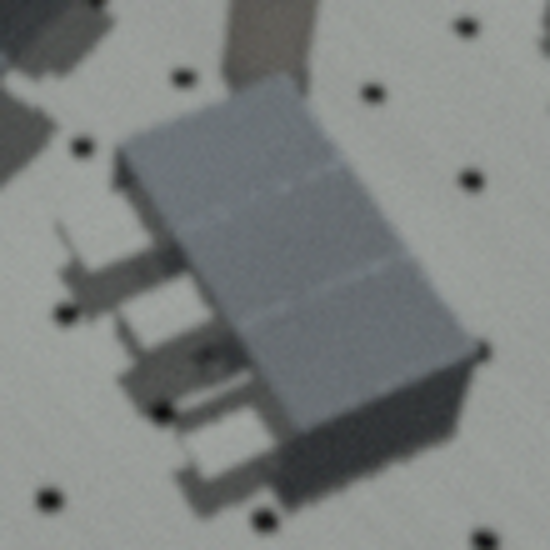

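Run:
```python
from ang import *
w=load("m_wrist.npz");d=load("m_side.npz")
W=lambda x,y,z=85:atz(w,185+x/4,250+y/4,z)
D=lambda x,y,z=85:atz(d,285+x/5,215+y/5,z)
f1,b1,f2=W(295,160),W(557,272),W(145,435)
print(f1,b1,f2,np.arctan2(*(b1-f1)[[1,0]]),np.arctan2(*(f1-f2)[[1,0]])-np.pi/2)
c=[D(118,145),D(285,75),D(475,345),D(300,432)];print(np.round(c,1),np.mean(c,0))
print([np.arctan2(*(q-p)[[1,0]]) for p,q in((c[0],c[1]),(c[3],c[2]),(c[3],c[0]),(c[2],c[1]))])
# tube top corners (z=70) in wrist: outer end +y (97,270), -y (65,327)
for q in((97,270),(65,327),(200,305),(165,362)):print("tube top w",W(*q,70))
for q in((117,312),(152,352),(188,275)):print("tube top d",D(*q,70))
o=readout.get_obs();print(o["q"])
```

```text
[ 553.53297556 -176.82193868   85.        ] [ 657.85520375 -200.50302425   85.        ] [ 523.60292711 -308.83164716   85.        ] -0.22321670479718841 -0.22295677563330463
[[ 552.9 -180.3   85. ]
 [ 658.8 -203.8   85. ]
 [ 613.8 -393.3   85. ]
 [ 507.9 -372.2   85. ]] [ 583.34540774 -287.38791187   85.        ]
[np.float64(-0.21899049490863653), np.float64(-0.19671385059062357), np.float64(1.3401275227627365), np.float64(1.3377390288794684)]
tube top w [ 491.68211792 -250.6467163    70.        ]
tube top w [ 484.04445017 -279.32765376   70.        ]
tube top w [ 533.12960257 -257.19080293   70.        ]
tube top w [ 524.96078199 -286.561806     70.        ]
tube top d [ 488.28466974 -254.34330781   70.        ]
tube top d [ 486.61482123 -284.34530123   70.        ]
tube top d [ 533.32574417 -261.20005167   70.        ]
[-0.17998812  0.11977438  0.09412883  1.80128188 -0.01250042  1.21799837
  0.15296973]
```

```bash
cat > plan.py <<'E'
from h import *
def plan(steps,rot0=None):
    """steps: (dx,dy,dz world mm, yaw turn)"""
    R=Ro.from_rotvec(readout.get_obs()["tcp_rot"] if rot0 is None else rot0).as_matrix();out=[]
    for dx,dy,dz,a in steps:
        t=R.T@[dx,dy,dz]/10; out.append([*np.round(t,2),round(-a,3)]); R=R@Ro.from_rotvec([-a,0,0]).as_matrix()
    return out
E
python3 - <<'E'
from plan import *
o=readout.get_obs();T=np.array([512,-270.5,200]);d=T-o["eef_pos"]
yaw=np.arctan2(*Ro.from_rotvec(o["tcp_rot"]).as_matrix()[[1,0],2]);a=(-.23+np.pi/2-yaw)
print(yaw,a,d)
zf=[0,0,0,.15,.25,.25,.25,.1]
for r in plan([(d[0]/8,d[1]/8,d[2]*zf[i],a/8) for i in range(8)]):print(r)
E
```

```text
0.23521544965754423 1.1055808771373523 [ -24.32753641 -257.1173305  -151.24635506]
[np.float64(-0.0), np.float64(-3.05), np.float64(-1.04), np.float64(-0.138)]
[np.float64(-0.0), np.float64(-2.88), np.float64(-1.46), np.float64(-0.138)]
[np.float64(-0.0), np.float64(-2.65), np.float64(-1.84), np.float64(-0.138)]
[np.float64(2.27), np.float64(-2.37), np.float64(-2.19), np.float64(-0.138)]
[np.float64(3.78), np.float64(-2.05), np.float64(-2.5), np.float64(-0.138)]
[np.float64(3.78), np.float64(-1.68), np.float64(-2.76), np.float64(-0.138)]
[np.float64(3.78), np.float64(-1.28), np.float64(-2.97), np.float64(-0.138)]
[np.float64(1.51), np.float64(-0.87), np.float64(-3.11), np.float64(-0.138)]
```

>>> {"fn": "servo_tool", "kwargs": {"rows": [[[6.5, 0, -3.05, -1.05, -0.138, 0, 0], [6.5, 0, -2.9, -1.45, -0.138, 0, 0], [6.5, 0, -2.65, -1.85, -0.138, 0, 0], [6.5, 2.3, -2.35, -2.2, -0.138, 0, 0], [6.5, 3.8, -2.05, -2.5, -0.138, 0, 0], [6.5, 3.8, -1.7, -2.75, -0.138, 0, 0], [5, 3.8, -1.3, -2.95, -0.138, 0, 0], [5, 1.5, -0.85, -3.1, -0.138, 0, 0], [5, 0, 0, 0, 0, 0, 0], [5, 0, 0, 0, 0, 0, 0]]]}}

```text
time_s: 14.0
eef_pos: [511.5, -271.0, 198.5]
tcp_rot: [-1.035, 1.309, 1.034]
contact_force: [-0.6, 0.6, 0.5]
grip_width: 0.587
```

Run:
```python
from ang import *
o=readout.get_obs();print(o["eef_pos"],o["tcp_rot"],o["time_s"],o["q"].round(2))
w=shot("wrist","n");save(w,"n_wrist.npz");s=shot("scene","n");save(s,"n_scene.npz");d=shot("side","n");save(d,"n_side.npz")
for q in("tube","angle","flat"):find(q,w,2)
```

```text
[ 511.54820766 -271.00125631  198.53979944] [-1.03454096  1.30883122  1.03376482] 14.0 [ 0.26  0.33  0.15  1.89 -0.06  0.92  1.77]
tube 0.79 [ 508. -272.   72.] [274. 206.]
angle 0.8 [ 498. -337.   40.] [203. 202.]
flat 0.63 [ 529. -201.   49.] [356. 203.]
```

View pics/n_wrist.png

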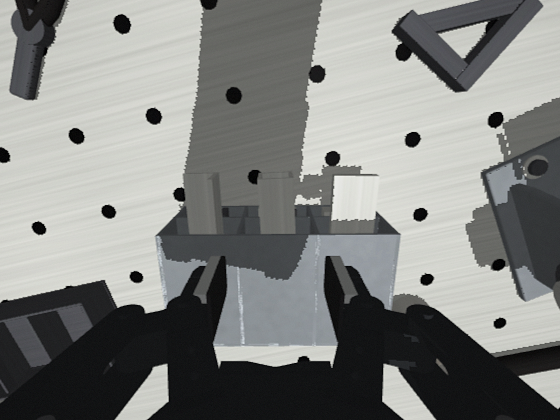

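Run:
```python
from ang import *
w=load("n_wrist.npz");s=load("n_scene.npz");d=load("n_side.npz")
a=cv2.resize(w["color"][155:255,170:400,::-1],None,fx=3.4,fy=3.4,interpolation=cv2.INTER_CUBIC)
cv2.imwrite("pics/n_c.png",a)
a=cv2.resize(s["color"][130:270,290:430,::-1],(390,390),interpolation=cv2.INTER_CUBIC);b=cv2.resize(d["color"][100:240,200:340,::-1],(390,390),interpolation=cv2.INTER_CUBIC)
cv2.imwrite("pics/n_p.png",np.hstack([a,b]))
```

```text
(no output)
```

View pics/n_c.png

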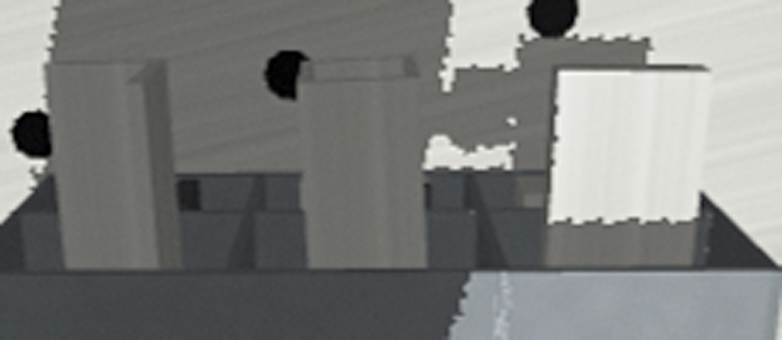

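View pics/n_p.png

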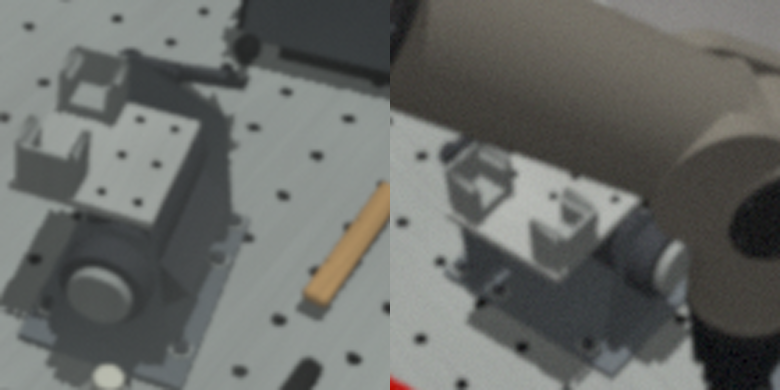

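Run:
```python
from ang import *
w=load("n_wrist.npz")
W=lambda x,y,z=70:atz(w,170+(x-1)/3.4,155+(y-1)/3.4,z)
a,b=W(310,80),W(413,80);c,e=W(308,265),W(424,265)
print(a,b,c,e,np.linalg.norm(a-b),np.linalg.norm(c-e))
m=(a+b)/2;n=(c+e)/2;print(m,n,np.arctan2(*(n-m)[[1,0]]),np.arctan2(*(b-a)[[1,0]])-np.pi/2)
f1,f2=W(15,270,85),W(780,270,85);print("front",f1,f2,np.arctan2(*(f2-f1)[[1,0]])-np.pi/2)
o=readout.get_obs();R=Ro.from_rotvec(o["tcp_rot"]).as_matrix()
xr=np.array([np.cos(-.228),np.sin(-.228),0])
print("tool z yaw",np.arctan2(R[1,2],R[0,2]), "tool x",R[:,0])
for f in(f1,):print("proj len",(f-m)@xr)
G=m+24*xr; print("grip",G,"delta tool",R.T@(G+[0,0,-9]-o["eef_pos"]))
```

```text
[ 483.66349148 -276.35699479   70.        ] [ 489.40460966 -252.42873563   70.        ] [ 529.54567227 -288.55394794   70.        ] [ 536.39021335 -260.05112708   70.        ] 24.607357120654466 29.31311206905023
[ 486.53405057 -264.39286521   70.        ] [ 532.96794281 -274.30253751   70.        ] -0.21026035079690616 -0.23547922508181585
front [ 508.88655465 -354.39435863   85.        ] [ 551.32807022 -177.65886744   85.        ] -0.23567871436922494
tool z yaw 1.3397722230324067 tool x [ 3.96098599e-03  5.91008682e-04 -9.99991981e-01]
proj len 42.117044072919015
grip [ 509.91294022 -269.81757887   70.        ] delta tool [138.54284363   2.92260459  -0.95724335]
```

>>> {"fn": "servo_tool", "kwargs": {"rows": [[[4.6, 3, 0.3, 0.05, 0, 0, 0], [4.6, 3.5, 0, 0, 0, 0, 0], [4.6, 3.5, 0, 0, 0, 0, 0], [4.6, 2.5, 0, 0, 0, 0, 0], [4.6, 1.3, 0, 0, 0, 0, 0], [4.6, 0, 0, 0, 0, 0, 0], [4.6, 0, 0, 0, 0, 0, 0]]]}}

```text
time_s: 15.0
eef_pos: [510.0, -269.3, 61.9]
tcp_rot: [-1.038, 1.307, 1.035]
contact_force: [0.1, -0.2, 0.5]
grip_width: 0.54
```

Run:
```python
from ang import *
o=readout.get_obs();print(o["eef_pos"],o["tcp_rot"],o["time_s"],o["contact_force"])
w=shot("wrist","p");save(w,"p_wrist.npz")
```

```text
[ 510.04859203 -269.31317143   61.88047428] [-1.03799824  1.30666935  1.0345156 ] 15.0 [ 0.11493982 -0.15788661  0.48471807]
```

View pics/p_wrist.png

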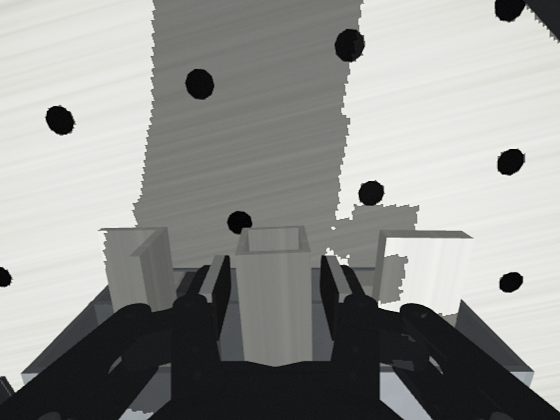

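>>> {"fn": "servo_tool", "kwargs": {"rows": [[[2.4, 0.1, 0, 0, 0, 0, 0], [2.4, 0, 0, 0, 0, 0, 0], [2.4, 0, 0, 0, 0, 0, 0], [2.4, 0, 0, 0, 0, 0, 0], [2.4, 0, 0, 0, 0, 0, 0]]], "newtons": 60}}

```text
time_s: 15.55
eef_pos: [510.3, -269.3, 61.3]
tcp_rot: [-1.039, 1.306, 1.034]
contact_force: [-0.2, 1.5, 8.9]
grip_width: 0.344
```

>>> {"fn": "servo_tool", "kwargs": {"rows": [[[2.4, -0.05, 0.5, 0, 0, 0, 0], [2.4, 0, 0.9, 0, 0, 0, 0], [2.4, 0, 0.7, 0, 0, 0, 0], [2.4, 0, 0, 0, 0, 0, 0], [2.4, 0, 0, 0, 0, 0, 0]]]}}

```text
time_s: 16.05
eef_pos: [487.9, -264.3, 60.8]
tcp_rot: [-1.036, 1.308, 1.036]
contact_force: [-6.0, 1.7, 15.0]
grip_width: 0.344
```

Run:
```python
from ang import *
o=readout.get_obs();print(o["eef_pos"],o["tcp_rot"],o["time_s"],o["contact_force"])
w=shot("wrist","r");save(w,"r_wrist.npz")
```

```text
[ 487.94113265 -264.32211953   60.83782198] [-1.03631652  1.30787612  1.03563951] 16.05 [-6.0411124   1.70853885 15.01454061]
```

View pics/r_wrist.png

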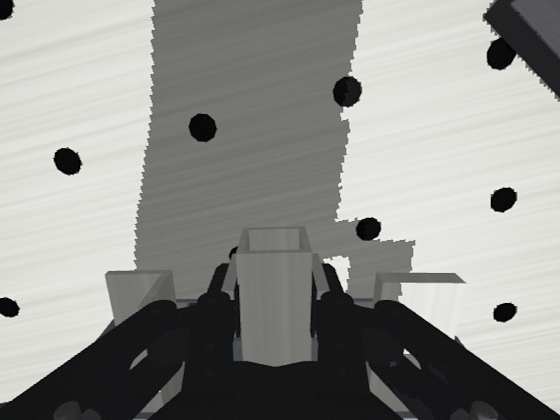

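>>> {"fn": "servo_tool", "kwargs": {"rows": [[[2.4, -0.05, -0.15, 0, 0, 0, 0], [2.4, 0, 0, 0, 0, 0, 0], [3.4, 0, 0, 0, 0, 0, 0], [4.2, 0, 0, 0, 0, 0, 0], [4.6, 0, 0, 0, 0, 0, 0], [4.6, 0, 0, 0, 0, 0, 0], [4.6, 0, -0.6, 0, 0, 0, 0], [4.6, 0, -1, 0, 0, 0, 0], [4.6, 0, -1, 0, 0, 0, 0], [4.6, 0, 0, 0, 0, 0, 0]]]}}

```text
time_s: 17.1
eef_pos: [515.4, -270.4, 60.1]
tcp_rot: [-1.035, 1.309, 1.038]
contact_force: [-6.3, 1.0, 0.2]
grip_width: 0.538
```

Run:
```python
from ang import *
o=readout.get_obs();print(o["eef_pos"],o["tcp_rot"],o["time_s"],o["contact_force"],o["grip_width"])
w=shot("wrist","s");save(w,"s_wrist.npz");d=shot("side","s");save(d,"s_side.npz")
a=cv2.resize(d["color"][215:325,285:395,::-1],(420,420),interpolation=cv2.INTER_CUBIC)
cv2.imwrite("pics/s_c.png",np.hstack([a,cv2.resize(w["color"][200:420,170:390,::-1],(420,420))])[:, :800])
```

```text
[ 515.44645369 -270.4297874    60.11752913] [-1.03537573  1.30904713  1.03836555] 17.1 [-6.29937958  1.01753861  0.18894586] 0.538476452021293
```

View pics/s_c.png

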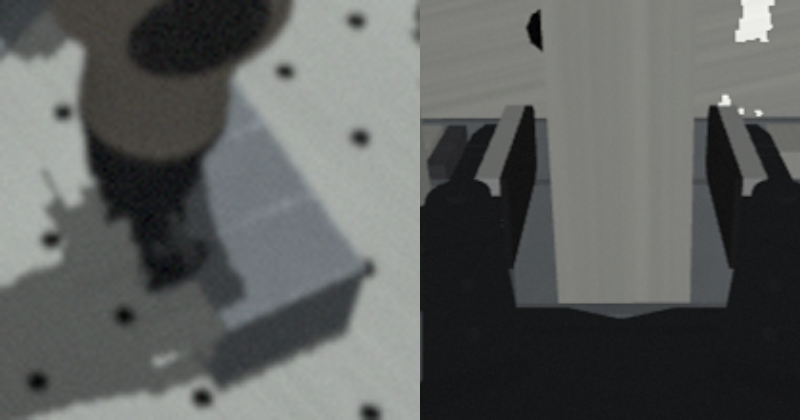

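>>> {"fn": "servo_tool", "kwargs": {"rows": [[[4.6, -0.1, 0.2, 0, 0, 0, 0], [4.6, 0, 0, 0, 0, 0, 0]]]}}

```text
time_s: 17.4
eef_pos: [514.3, -270.3, 62.0]
tcp_rot: [-1.038, 1.307, 1.035]
contact_force: [-0.6, 0.2, -0.2]
grip_width: 0.541
```

Run:
```python
from ang import *
o=readout.get_obs();print(o["eef_pos"],o["time_s"],o["contact_force"])
w=shot("wrist","t");save(w,"t_wrist.npz")
```

```text
[ 514.33415953 -270.34346308   61.99662307] 17.4 [-0.63927049  0.23837683 -0.17372045]
```

View pics/t_wrist.png

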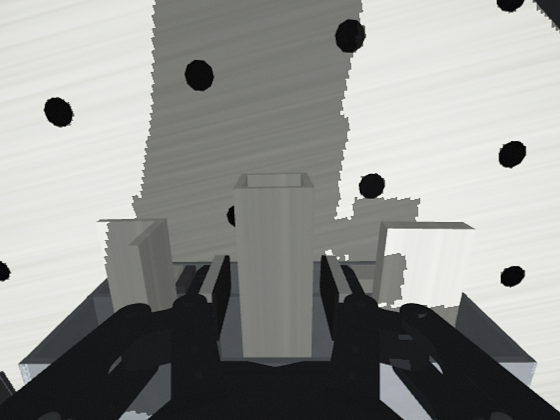

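Run:
```python
from ang import *
w=load("t_wrist.npz");o=readout.get_obs();R=Ro.from_rotvec(o["tcp_rot"]).as_matrix()
for p,v in((load("t_wrist.npz"),187),):
    e=atz(p,275,v,70);print(e,R.T@(e-o["eef_pos"]))
p=load("p_wrist.npz");print("p",atz(p,275,251,70)); p=load("r_wrist.npz");print("r",atz(p,275,252,70))
```

```text
[ 464.89482462 -259.0549537    70.        ] [-8.09247583 50.77541553 -0.35310713]
p [ 485.25131822 -263.85350622   70.        ]
r [ 463.11882175 -258.84517091   70.        ]
```

>>> {"fn": "servo_tool", "kwargs": {"rows": [[[2.4, 0.1, 0, 0, 0, 0, 0], [2.4, 0, 0, 0, 0, 0, 0], [2.4, 0, 0, 0, 0, 0, 0], [2.4, 0, 0, 0, 0, 0, 0], [2.4, 0, 0, 0, 0, 0, 0], [2.4, -0.3, 0, 0, 0, 0, 0], [2.4, -0.1, 0.6, 0, 0, 0, 0]]], "newtons": 80}}

```text
time_s: 18.15
eef_pos: [508.0, -268.8, 64.8]
tcp_rot: [-1.037, 1.307, 1.036]
contact_force: [0.5, 0.2, -2.8]
grip_width: 0.339
```

>>> {"fn": "servo_tool", "kwargs": {"rows": [[[2.4, 0, 1.5, 0, 0, 0, 0], [2.4, 0, 2, 0, 0, 0, 0], [2.4, 0, 2, 0, 0, 0, 0], [2.4, 0, 2, 0, 0, 0, 0], [2.4, -1, 1.5, 0, 0, 0, 0], [2.4, -3, 0, 0, 0, 0, 0], [2.4, -3, 0, 0, 0, 0, 0], [2.4, 0, 0, 0, 0, 0, 0], [2.4, 0, 0, 0, 0, 0, 0]]]}}

```text
time_s: 19.05
eef_pos: [419.9, -248.1, 134.8]
tcp_rot: [-1.038, 1.307, 1.035]
contact_force: [0.7, 0.5, -3.5]
grip_width: 0.337
```

Run:
```python
from ang import *
o=readout.get_obs();print(o["eef_pos"],o["tcp_rot"],o["time_s"],o["contact_force"],o["q"].round(2))
w=shot("wrist","u");d=shot("side","u");s=shot("scene","u");save(w,"u_wrist.npz");save(d,"u_side.npz");save(s,"u_scene.npz")
cv2.imwrite("pics/u_c.png",np.hstack([cv2.resize(d["color"][:,:,::-1],(400,300)),cv2.resize(w["color"][:,:,::-1],(400,300))]))
```

```text
[ 419.85949649 -248.09081723  134.81672271] [-1.03770122  1.30670992  1.03473306] 19.05 [ 0.71886496  0.52268477 -3.45267176] [ 0.28  0.28  0.14  2.14 -0.06  0.72  1.8 ]
```

View pics/u_c.png

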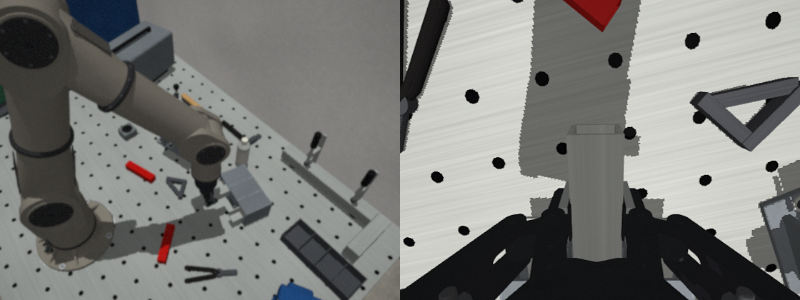

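Run:
```python
from plan import *
cv2.imwrite("pics/u_cc.png",cv2.resize(cv2.imread("pics/u_wrist.png")[150:380,200:350],None,fx=3,fy=2.6,interpolation=cv2.INTER_CUBIC))
o=readout.get_obs();T=np.array([515.6,74.7,285]);d=T-o["eef_pos"]
yaw=np.arctan2(*Ro.from_rotvec(o["tcp_rot"]).as_matrix()[[1,0],2]);a=(.2395-yaw)
print(yaw,a,d)
f=[.05,.08,.12,.12,.13,.13,.12,.12,.08,.05]
for i,r in enumerate(plan([(d[0]*f[i],d[1]*f[i],d[2]*[.2,.2,.2,.2,.1,.1,0,0,0,0][i],a/10) for i in range(10)])):print([float(x) for x in r])
```

```text
1.3389518670012084 -1.0994518670012083 [ 96.20169897 322.58105719 151.40324302]
[-3.03, -0.1, 1.69, 0.11]
[-3.02, 0.14, 2.69, 0.11]
[-3.02, 0.65, 3.99, 0.11]
[-3.02, 1.08, 3.9, 0.11]
[-1.51, 1.63, 4.06, 0.11]
[-1.51, 2.07, 3.86, 0.11]
[0.01, 2.29, 3.33, 0.11]
[0.01, 2.64, 3.06, 0.11]
[0.0, 1.97, 1.83, 0.11]
[0.0, 1.35, 1.0, 0.11]
```

View pics/u_cc.png

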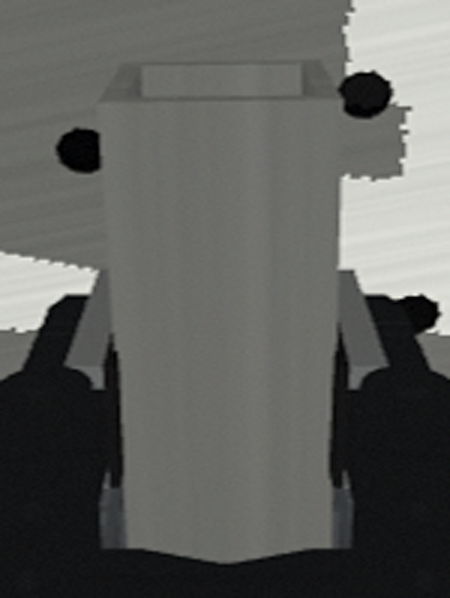

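>>> {"fn": "servo_tool", "kwargs": {"rows": [[[2.4, -3, -0.1, 1.7, 0.11, 0, 0], [2.4, -3, 0.15, 2.7, 0.11, 0, 0], [2.4, -3, 0.65, 4, 0.11, 0, 0], [2.4, -3, 1.1, 3.9, 0.11, 0, 0], [2.4, -1.5, 1.65, 4.05, 0.11, 0, 0], [2.4, -1.5, 2.05, 3.85, 0.11, 0, 0], [2.4, 0, 2.3, 3.35, 0.11, 0, 0], [2.4, 0, 2.65, 3.05, 0.11, 0, 0], [2.4, 0, 1.95, 1.85, 0.11, 0, 0], [2.4, 0, 1.35, 1, 0.11, 0, 0]]]}}

```text
time_s: 20.2
eef_pos: [515.7, 76.7, 283.3]
tcp_rot: [-0.185, 1.562, 0.186]
contact_force: [0.2, -0.1, -2.8]
grip_width: 0.342
```

>>> {"fn": "servo_tool", "kwargs": {"rows": [[[2.4, 0, 0, 0, 0, 0, 0], [2.4, 0, 0, 0, 0, 0, 0]]]}}

```text
time_s: 20.4
eef_pos: [515.4, 74.0, 283.5]
tcp_rot: [-0.189, 1.562, 0.189]
contact_force: [-0.0, -0.9, -3.0]
grip_width: 0.34
```

```bash
cat > look.py <<'E'
import sys
from ang import *
t=sys.argv[1]
o=readout.get_obs();print(o["eef_pos"],o["tcp_rot"],o["time_s"],o["contact_force"],o["grip_width"])
R=Ro.from_rotvec(o["tcp_rot"]).as_matrix();print("z yaw",np.arctan2(R[1,2],R[0,2]),"x axis",R[:,0].round(4))
w=shot("wrist",t);d=shot("side",t);s=shot("scene",t);save(w,t+"_wrist.npz");save(d,t+"_side.npz");save(s,t+"_scene.npz")
a=cv2.resize(d["color"][80:240,180:340,::-1],(400,400),interpolation=cv2.INTER_CUBIC);b=cv2.resize(s["color"][110:270,270:430,::-1],(400,400),interpolation=cv2.INTER_CUBIC)
cv2.imwrite(f"pics/{t}_c.png",np.hstack([a,b]))
n=np.load("nest1.npy"); T=R.T@(n[:3]+19.4*np.array([-np.sin(n[3]),np.cos(n[3]),0])+[0,0,5.8]-o["eef_pos"]);print("to go in tool axes mm",T.round(1),"yaw to go",n[3]-np.arctan2(R[1,2],R[0,2]))
E
python3 look.py v
```

```text
[515.41907768  74.03730712 283.49931717] [-0.18935994  1.56165187  0.1892516 ] 20.4 [-0.01826526 -0.88406599 -3.03595248] 0.3396751554730645
z yaw 0.2411649161736621 x axis [ 8.e-04  0.e+00 -1.e+00]
to go in tool axes mm [78.8  0.7  0.3] yaw to go -0.0016586621752574804
```

View pics/v_c.png

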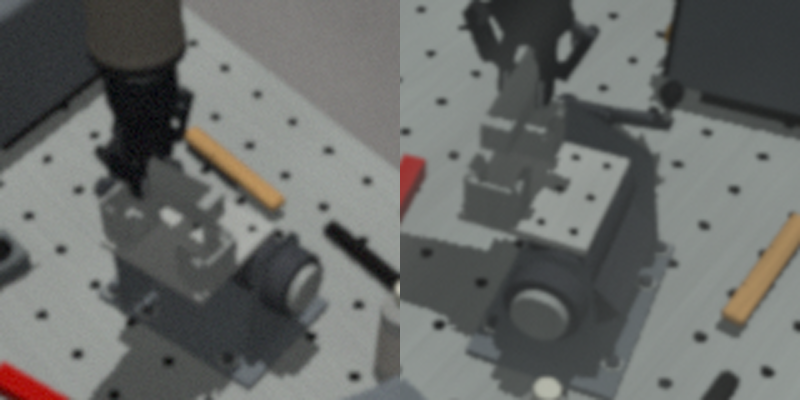

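View pics/v_wrist.png

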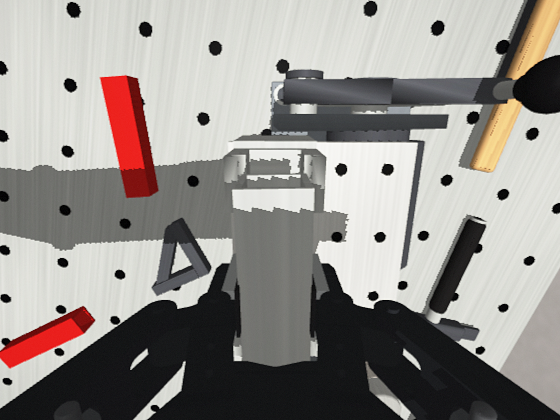

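```bash
cat > ov.py <<'E'
import sys
from ang import *
t=sys.argv[1];x0,x1,y0,y1,k=map(int,sys.argv[2:7])
w=load(t+"_wrist.npz");n=np.load("nest1.npy");c,s=np.cos(n[3]),np.sin(n[3])
im=cv2.resize(w["color"][:,:,::-1],None,fx=k,fy=k,interpolation=cv2.INTER_CUBIC)
def L(a,b,col):
    P=np.array([a,b],float);q=proj(w,np.c_[n[0]+c*P[:,0]-s*P[:,1],n[1]+s*P[:,0]+c*P[:,1],n[2]+P[:,2]])*k+k/2
    cv2.line(im,tuple(map(int,q[0].round())),tuple(map(int,q[1].round())),col,1)
for a,b in[((-18,71,-15),(-18,37,-15)),((18,71,-15),(18,37,-15)),((-22,71,23),(-22,37,23)),((22,71,23),(22,37,23)),((-18,71,-15),(18,71,-15)),((-25,76,23),(25,76,23)),((-18,-37,-15),(18,-37,-15)),((-35,76,-29),(-35,-76,-29))]:L(a,b,(0,0,255))
cv2.imwrite(f"pics/{t}_ov.png",im[y0*k:y1*k,x0*k:x1*k])
E
python3 ov.py v 190 390 110 310 3
```

```text
(no output)
```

View pics/v_ov.png

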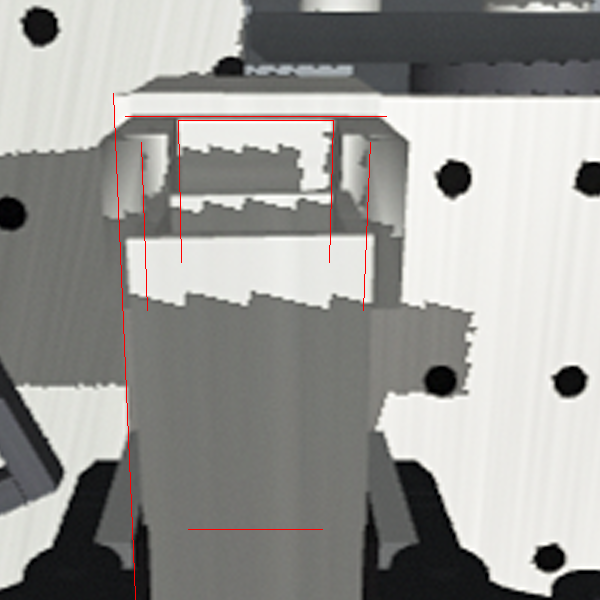

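>>> {"fn": "servo_tool", "kwargs": {"rows": [[[2.4, 1.5, 0.07, 0.03, 0, 0, 0], [2.4, 1.5, 0, 0, 0, 0, 0], [2.4, 1, 0, 0, 0, 0, 0], [2.4, 0, 0, 0, 0, 0, 0], [2.4, 0, 0, 0, 0, 0, 0]]]}}

```text
time_s: 21.05
eef_pos: [516.2, 74.7, 245.0]
tcp_rot: [-0.187, 1.56, 0.188]
contact_force: [1.0, 0.8, -2.4]
grip_width: 0.341
```

```bash
python3 look.py x; python3 ov.py x 190 390 130 330 3
```

```text
[516.17082227  74.66202915 244.96502894] [-0.18701164  1.55969811  0.18756713] 21.05 [ 1.0484496   0.79376028 -2.43384858] 0.3407806616636182
z yaw 0.23866348643493035 x axis [ 2.9e-03  7.0e-04 -1.0e+00]
to go in tool axes mm [40.2  0.3 -0.6] yaw to go 0.0008427675634742615
```

View pics/x_ov.png

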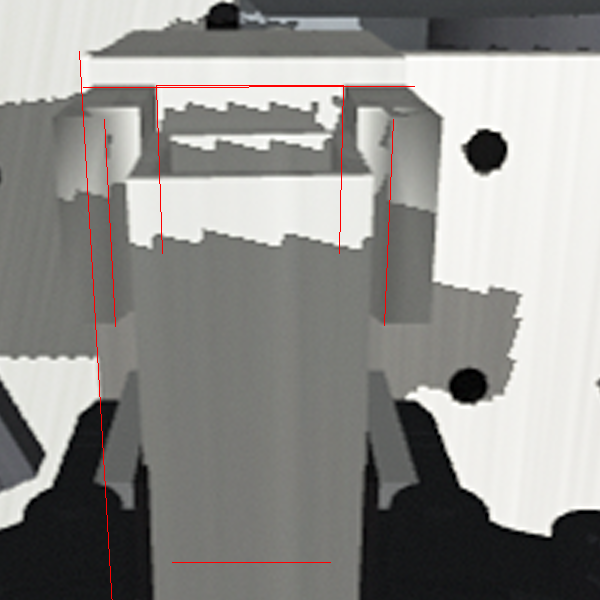

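View pics/x_c.png

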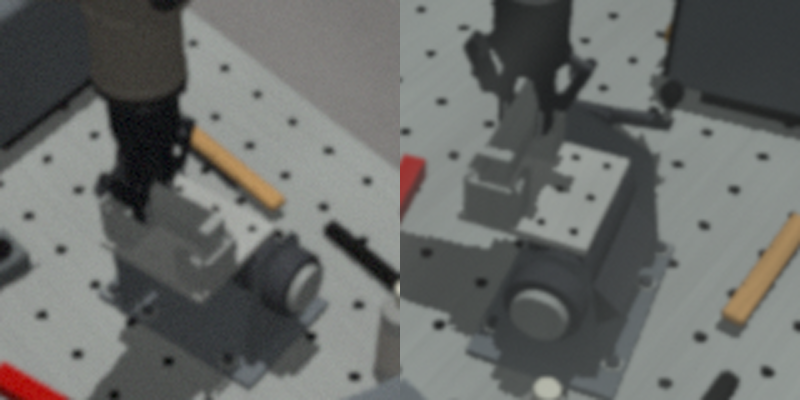

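>>> {"fn": "servo_tool", "kwargs": {"rows": [[[2.4, 0.8, 0.03, -0.05, 0, 0, 0], [2.4, 1, 0, 0, 0, 0, 0], [2.4, 0.9, 0, 0, 0, 0, 0], [2.4, 0.3, 0, 0, 0, 0, 0], [2.4, 0, 0, 0, 0, 0, 0], [2.4, 0, 0, 0, 0, 0, 0]]]}}

```text
time_s: 21.8
eef_pos: [515.7, 75.2, 214.7]
tcp_rot: [-0.187, 1.56, 0.188]
contact_force: [0.2, -0.2, -2.4]
grip_width: 0.343
```

```bash
python3 look.py y; python3 ov.py y 190 390 130 330 3
```

```text
[515.66832686  75.18117855 214.68981732] [-0.18724222  1.5597874   0.18781129] 21.8 [ 0.1541823  -0.191359   -2.37896239] 0.3428255479588827
z yaw 0.23896259303356474 x axis [ 2.8e-03  7.0e-04 -1.0e+00]
to go in tool axes mm [10.  -0.3 -0.1] yaw to go 0.000543660964839876
```

View pics/y_ov.png

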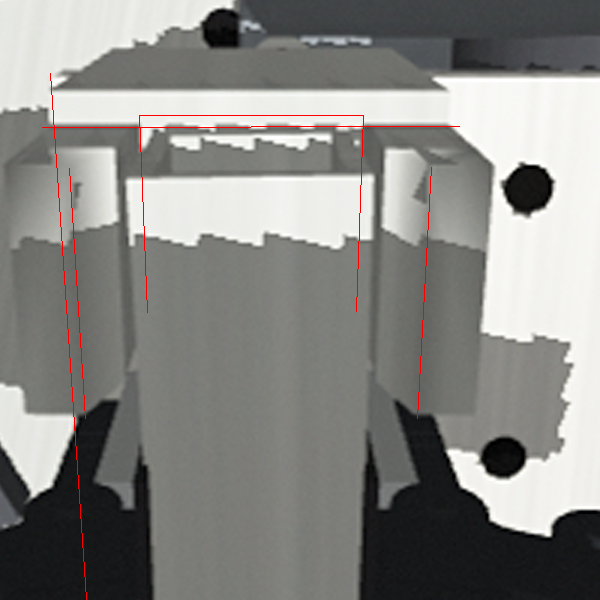

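Inside the cheeks, centred, no contact force yet. Now I lower slowly to contact.

>>> {"fn": "servo_tool", "kwargs": {"rows": [[[2.4, 0.3, 0, 0, 0, 0, 0], [2.4, 0.3, 0, 0, 0, 0, 0], [2.4, 0.2, 0, 0, 0, 0, 0], [2.4, 0, 0, 0, 0, 0, 0], [2.4, 0, 0, 0, 0, 0, 0]]]}}

```text
time_s: 22.45
eef_pos: [515.6, 75.1, 206.6]
tcp_rot: [-0.187, 1.56, 0.188]
contact_force: [-1.4, 0.0, -2.7]
grip_width: 0.34
```

>>> {"fn": "servo_tool", "kwargs": {"rows": [[[2.4, 0.1, 0, 0, 0, 0, 0], [2.4, 0, 0, 0, 0, 0, 0]]]}}

```text
time_s: 22.65
eef_pos: [515.7, 75.2, 205.9]
tcp_rot: [-0.187, 1.559, 0.188]
contact_force: [-0.9, 0.3, 0.6]
grip_width: 0.34
```

>>> {"fn": "servo_tool", "kwargs": {"rows": [[[2.4, 0.1, 0, 0, 0, 0, 0], [2.4, 0, 0, 0, 0, 0, 0]]]}}

```text
time_s: 22.85
eef_pos: [515.6, 75.2, 205.6]
tcp_rot: [-0.187, 1.559, 0.188]
contact_force: [-7.8, -1.4, 16.8]
grip_width: 0.339
```

>>> {"fn": "servo_tool", "kwargs": {"rows": [[[2.4, -0.05, 0, -0.03, 0, 0, 0], [2.4, 0, 0, 0, 0, 0, 0]]], "newtons": 30}}

```text
time_s: 23.05
eef_pos: [515.6, 75.2, 205.7]
tcp_rot: [-0.187, 1.559, 0.188]
contact_force: [-3.4, -0.9, 9.5]
grip_width: 0.339
```

```bash
python3 look.py z; python3 ov.py z 190 390 130 330 3
```

```text
[515.56830292  75.15890087 205.7327444 ] [-0.18707947  1.55881162  0.18788527] 23.05 [-3.3569934  -0.88945073  9.5050797 ] 0.33897212058852205
z yaw 0.2389380274897694 x axis [ 0.0037  0.001  -1.    ]
to go in tool axes mm [ 1.  -0.3 -0. ] yaw to go 0.0005682265086352223
```

View pics/z_ov.png

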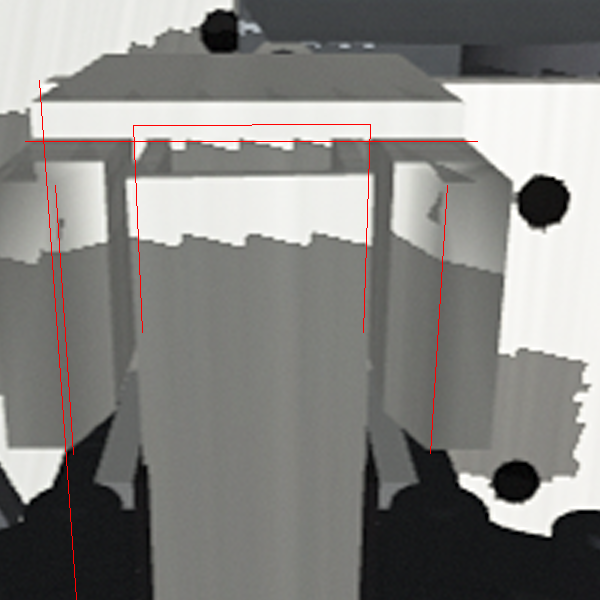

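View pics/z_c.png

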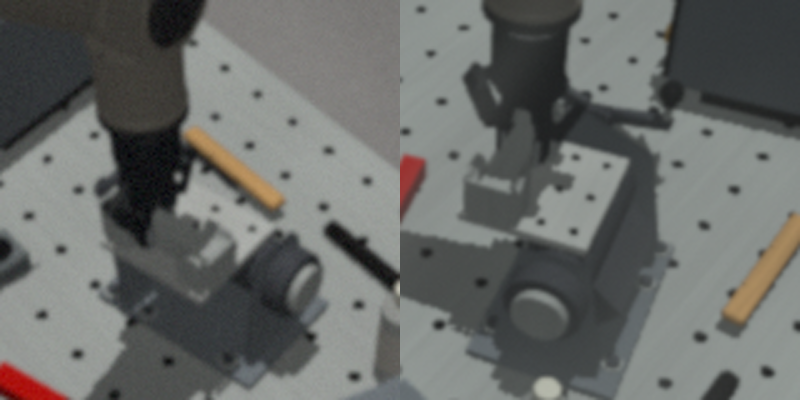

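>>> {"fn": "servo_tool", "kwargs": {"rows": [[[3, 0, 0, 0, 0, 0, 0], [3.4, 0, 0, 0, 0, 0, 0], [4, 0, 0, 0, 0, 0, 0], [5, 0, 0, 0, 0, 0, 0], [5, 0, 0, 0, 0, 0, 0], [5, 0, 0, 0, 0, 0, 0]]]}}

```text
time_s: 23.8
eef_pos: [515.3, 75.1, 205.1]
tcp_rot: [-0.187, 1.56, 0.188]
contact_force: [0.1, -0.5, 0.2]
grip_width: 0.586
```

>>> {"fn": "servo_tool", "kwargs": {"rows": [[[5, -1, 0, 0, 0, 0, 0], [5, -2, 0, 0, 0, 0, 0], [5, -3, 0, 0, 0, 0, 0], [5, -4, 0, 0, 0, 0, 0], [5, -4, -2, 0, 0, 0, 0], [5, -3, -3, 0, 0, 0, 0], [5, 0, -4, 0, 0, 0, 0], [5, 0, -1, 0, 0, 0, 0], [5, 0, 0, 0, 0, 0, 0], [5, 0, 0, 0, 0, 0, 0]]]}}

```text
time_s: 24.8
eef_pos: [538.3, -21.5, 375.2]
tcp_rot: [-0.187, 1.56, 0.188]
contact_force: [0.9, -0.1, 0.5]
grip_width: 0.588
```

```bash
python3 look.py A; python3 ov.py A 190 390 0 200 3
```

```text
[538.26775087 -21.4768251  375.19272898] [-0.18715285  1.55999689  0.18836766] 24.8 [ 0.9201636  -0.1384651   0.46232981] 0.5883775641746475
z yaw 0.23925227861730902 x axis [ 0.0025  0.0011 -1.    ]
to go in tool axes mm [170.5  98.9   0.4] yaw to go 0.00025397538109558915
```

View pics/A_ov.png

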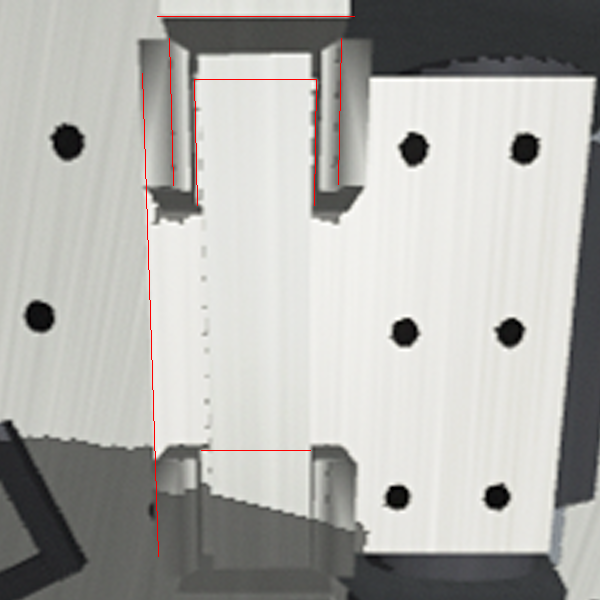

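View pics/A_c.png

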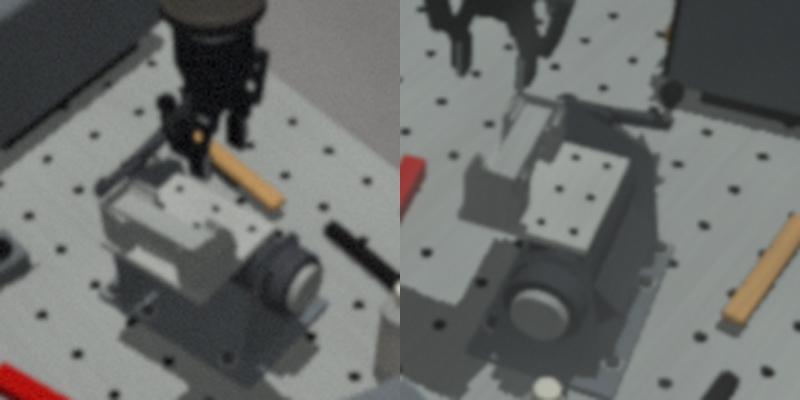

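Run:
```python
from ang import *
out=[]
for t in("b","n","v","A"):
    s=load(t+"_scene.npz");c=s["color"][135:160,365:392].astype(float).sum(2)
    out.append(cv2.resize(s["color"][125:170,340:400,::-1],(400,300),interpolation=cv2.INTER_CUBIC))
    m=c<c.min()+60;v,u=np.nonzero(m);print(t,365+u.mean(),135+v.mean(),m.sum())
cv2.imwrite("pics/knobs.png",np.vstack([np.hstack(out[:2]),np.hstack(out[2:])]))
w=load("A_wrist.npz");n=np.load("nest1.npy")
def tl(u,v,z):
    X=atz(w,190+(u-1)/3,(v-1)/3,z)-n[:3];c,s_=np.cos(n[3]),np.sin(n[3]);return np.round([c*X[0]+s_*X[1],-s_*X[0]+c*X[1]],1)
z=n[2]+15
for q in((197,52),(312,52),(205,330),(309,330),(210,568),(308,568)):print(q,tl(*q,z))
cv2.imwrite("pics/A_low.png",cv2.resize(w["color"][130:230,220:330,::-1],None,fx=5,fy=5,interpolation=cv2.INTER_CUBIC))
```

```text
b 378.0 146.28205128205127 117
n 377.12056737588654 148.02127659574467 141
v 377.0 147.9718309859155 142
A 377.60897435897436 147.3974358974359 156
(197, 52) [-15.3  69.9]
(312, 52) [15.1 69.9]
(205, 330) [-14.4   0.1]
(309, 330) [15.5  0.1]
(210, 568) [-14.1 -70.1]
(308, 568) [ 16.3 -70.1]
```

View pics/knobs.png

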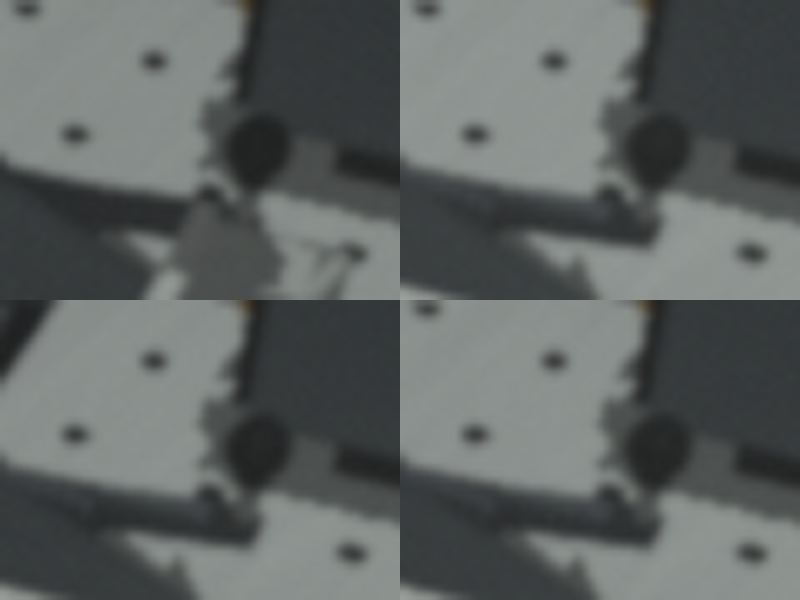

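View pics/A_low.png

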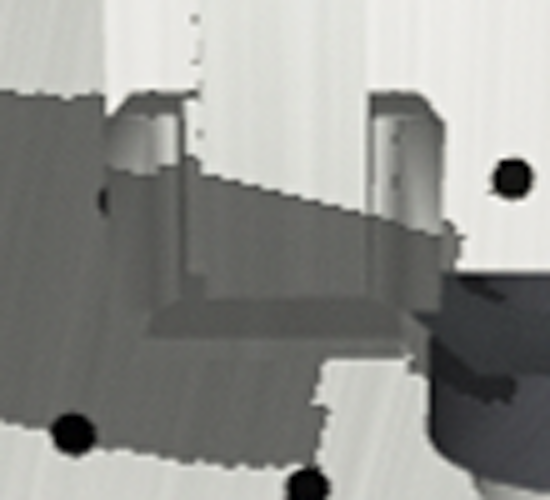

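Run:
```python
from cell import readout,sign_off
o=readout.get_obs();print(o["time_s"],o["contact_force"]);print(sign_off())
```

```text
24.95 [-0.05080782 -0.45995198  0.32164534]
the job is handed in; nothing more can be done
None
```

I locked the drum level, laid the square tube in the nest, and handed the job in at about 25 s of the 72 s. No verdict was reported.

**What I did**
- **Drum:** I lifted the pawl by its knob, let the drum turn back from about 90°, and released the pawl at roughly 0.4 rad so it rode down and locked level.
- **Tube:** I took the hollow square tube from the middle pigeonhole. I drew it part-way out, re-gripped it nearer its centre, carried it over and lowered it until the saddles took its weight before opening the fingers.

**Last checks**
- **Tube:** It lies about 0 to 1 mm off across the nest and about 0 mm off along it. Its apparent width fits the seated height.
- **Pawl:** The knob is within about 2 pixels of where it was before I lifted it, a little lower if anything, so I take the pawl as home. There is no direct reading of the pawl or drum angle.
- **Drum:** An earlier estimate of the nest plate's corner heights differed by about 5 mm, which would be about 0.04 rad of tilt. I did not repeat it. It is inside the 0.07 rad limit, and the pawl can only lock at 30° steps.
- **Robot:** The arm is clear of everything.

**What did not go smoothly**
- The fingers briefly touched the rack's front at about 6 N during the re-grip, so I backed off 2 mm.
- My first two fits of the nest's position assumed the wrong saddle length. The corrected fit agreed within about 1 pixel and put first contact about 1 mm higher than predicted.
- I saw no bystander disturbed in the pictures, but I did not re-measure them at the end.

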